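Show the sawn tube end to the inspection camera

TASK

The green square tube has just been sawn in the fixture: clear the two sawn-off stubs from the fixture plate into the red scrap bin standing on the table to the right of the fixture, throw the toggle clamp fully open, and lift the tube out of its saddles. Finish while holding the tube still in the air in front of the inspection camera, its bare sawn end (not the black-capped end) facing the lens squarely, centred on the lens axis and 12 cm from the lens front (the camera looks slightly downwards, so the tube must be tipped to match). Do not touch the camera, leave the tape measure and the spanner where they lie, and do not let go of the tube at the end.

Things in the scene. Friction and masses are not known exactly. Their poses are not given: they have to be found in the camera images.
- stub_1_centre (a point): centre of a sawn-off stub: green square tube 30 x 30 mm, 28 mm long, bare metal at both cut faces, 30 g, lying on its side on the fixture plate (plate top 12 mm above the table); y axis along the stub, z up; can be gripped across x (30 mm) or y (28 mm)
- stub_2_centre (a point): centre of the second stub, same as the first
- scrap_bin_floor (a point): centre of the inner floor of the red open scrap bin right of the fixture, 2 mm above the table; bin 160 mm along x, 100 mm along y, walls 65 mm high except the front one at -x, 36 mm high; fixed; axes turn with the bin
- saw_fixture: fixed saw fixture; origin under the centre of its aluminium plate, 190 (x) x 300 (y) x 12 mm; +x away from the robot at yaw 0. Two dark steel saddles at y = -110 and +20 mm, each 30 mm long in y and 52 mm wide, carry the tube 28 mm above the table in open-topped notches 33 mm wide, 15 mm deep; in the 100 mm between them the tube's sides are free down to the plate
- clamp_handle (a joint): toggle clamp handle: 0 = clamped, handle upright, hold-down arm flat over the tube's capped end; 1.05 rad = fully open, handle thrown back towards the fixture's +x, arm swung up past vertical, clear of the tube (the arm turns 1.7 times as far as the handle). It stays where it is left; 2 to 4 N at the red grip moves it
- handle_grip (a point): middle of the handle's red grip (17 mm in x, 20 in y, 54 tall; its top, 160 mm above the table when clamped, is 20 mm past this point). Push it from the front (-x) or pinch it across y. It turns about the fixture's y axis, 65 mm from the pivot at fixture x 79, y -110, z 75 mm. Bracket: fixture x 45 to 103 mm, 85 mm high; the hold-down arm runs from it to x = -10 mm, its bolt top 89 mm above the table
- tube_centre (a point): centre of the green square tube, 30 x 30 mm across and 190 mm long, 140 to 220 g, lying in the saddles; y axis along the tube towards the sawn end, z up, x across. Its centre lies about midway between the saddles and is the place to grip it (30 mm across x)
- tube_sawn_end (a point): centre of the tube's bare sawn end face, 95 mm along +y from tube_centre; same axes. The other end has a black plastic cap
- lens (a point): centre of the front face of the inspection camera's lens, inside a black ring light of 68 mm diameter; x axis along the optical axis into the camera, y horizontal. The blue camera sits 270 mm above the table on a fixed grey stand (base 130 x 110 mm, steel column behind the camera) and looks 0.15 to 0.40 rad below level
- focus (a point): the point on the optical axis 120 mm in front of the lens, where the sawn face must be held; x axis points from here to the lens, y is horizontal
- tape_measure: yellow tape measure at the front left of the table, 41 x 94 x 71 mm, to be left alone; origin under its middle
- spanner_17: grey spanner lying at the front of the table, right of the middle, 30 x 205 x 6 mm, to be left alone; origin under its middle

How it is judged:
By the outcome, as a careful person would: the job done as asked, in the order asked, and still so for the second after the job is handed in, while the arm keeps its last pose, push and grip.
It also fails if it takes over 72 s, if anything falls off the work surface, if the arm or the gripper's body presses on something with over 40 N, if the wrist force passes 120 N, or if a joint passes its speed limit or range.

ROBOT

A 7-joint arm with a two-finger parallel gripper is mounted at the origin on a cart in front of the work surface, level with it; the furniture and walls round the work are solid. World frame = base frame: x ahead of the robot, y to its left, z up, the work surface at z = 0. Lengths are in m, angles in rad, forces in N, time in s.
With the tool pointing down it reaches from about 0.425 to 0.875 m from the base axis. Payload 4.7 kg.
Tool frame: the origin (TCP) lies at the very end of the fingers, on their centre line; the grasp point (between the pads) lies 19 mm behind it; z points along the fingers, y is the line along which they close (so a half turn about z gives the same grasp; the last joint's range is limited). The gripper opens to 87 mm and grips with 3 to 60 N. Pads are 19 mm wide; open, the fingers measure 117 mm over their backs; the gripper's body (75 mm by 190 mm) begins 51 mm behind the grasp point.
Start: joints at [-1.167, 0.321, -0.07, 1.45, 0.023, 1.371, -0.057], TCP at [0.247, 0.601, 0.193] pointing down, gripper open.
Joint ranges: [-2.86, 2.86], [-0.3, 2.09], [-1.38, 1.24], [0.06, 2.45], [-1.56, 4.7], [0.09, 2.05], [-2.69, 2.69]. Speed limits (rad/s): [2.57, 2.57, 3.14, 3.14, 3.14, 3.14, 3.14].

INTERFACE

Orientations are given as a rotation vector (axis times angle).
In Python, from bench import ctrl, get_image, job gives the robot as it stands.
- The arm moves only by the shell command python3 -m crank 'ROWS' [FORCE]. ROWS is JSON, a list that holds one entry, the list of rows, each a list of 5 numbers: the shift along the tool's x, y, z in mm, then the turn about the tool's z in rad, then the closure, from -1 (fully open) to 1 (shut), so that 0 is half open. A call has 1 to 10 rows; each row shifts and turns the commanded pose from where the row before left it, along the tool's axes as they then stand; what a row does not reach is not made up. A row lasts 1/12 s, in which the tool goes at most 41.7 mm and 7.16 degrees, less where a joint would pass 70% of its speed; a pose out of reach is approached as far as the arm can. A call with a gripper value outside its range is refused whole. The fingers move at their own pace and stop on an object; FORCE is the grip in N (left out, the last holds). Time passes only in rows, so rows that do not move let the fingers close. It gives the time, the measured TCP pose, the force, the opening and the grip force at its end, in the units of the state.
- ctrl.get_state(): the state, without advancing time (a new reading comes with each control period).
- get_image(name): name is "scene" or "top" or "wrist"; returns a dict with "pixels" (420x560x3 uint8, red, green, blue), "fx", "fy", "cx", "cy" (pixels), "T" (4x4, takes a point from camera to world coordinates); the wrist camera has in their place "T_tool_cam" (4x4, takes a point from camera to tool coordinates, whose origin is the TCP and whose axes are the flange's). Camera axes: x right, y down, z forward; pixel columns grow to the right and rows downward; lengths in m; the calibration is good to about 2 mm. A picture is of the moment at which its call begins: read the wrist's pose just before it. There is no depth.
- job.close_job(): hands the job in; it is judged then, once.
The state is a dict: "time": time; "joint_positions": joint angles; "qd": joint speeds; "joint_torque": joint torques, N m; "position": TCP position; "tool_rot": TCP orientation; "ft_force": force on the tool from outside, world axes, zero at the start; "torque": the same for the moment, N m; "grip_width": opening from 0.0 (shut) to 1.0 (fully open); "grip_force": force on a finger pad.
Only numpy, scipy, OpenCV 4.12 (cv2) and the standard library are available. Lean on these libraries where they do the work, as an engineer would, in place of code of your own. Each camera call takes 0.05 s, during which the arm holds its last target. There are 200 camera calls.

## Working session

There is one attempt and no reset: what is moved stays moved. The work goes in short steps, Python scripts to look and compute and a shell command to move; the robot and the scene stay as the last step left them, time stands still between calls to the robot, and variables do not carry over. Pictures are saved under pics/ and viewed, at most 10 in all, crops included, and the job is handed in when it is done.

```bash
ls; mkdir -p pics; python3 - <<'E'
from bench import ctrl,get_image
import cv2,numpy as np
s=ctrl.get_state();print(s)
for n in("scene","top"):
    im=get_image(n);cv2.imwrite(f"pics/{n}0.png",im["pixels"][...,::-1]);print(n,im["fx"],im["fy"],im["cx"],im["cy"],np.round(im["T"],4).tolist())
w=get_image("wrist");print(w["fx"],w["cx"],w["cy"],np.round(w["T_tool_cam"],4).tolist())
E
```

```text
pics
{'time': 0.0, 'joint_positions': array([-1.1669164 ,  0.32181478, -0.07009482,  1.45172755,  0.02259825,
        1.3707872 , -0.05690667]), 'qd': array([ 0.00053577, -0.00082357, -0.00090724, -0.00029309, -0.00110549,
        0.00048895, -0.00080184]), 'joint_torque': array([ 1.11997970e-04, -4.91273975e+01, -4.04015249e-01, -3.12527668e+01,
       -6.38532895e-02,  4.40177252e-02,  1.76597218e-04]), 'position': array([0.2467924 , 0.60064129, 0.19174061]), 'tool_rot': array([-6.08288467e-01, -3.08185050e+00,  3.02984814e-03]), 'ft_force': array([ 0.19622717,  0.73822116, -0.06359245]), 'torque': array([-0.00194688, -0.07997025,  0.02480752]), 'grip_force': 0.0, 'grip_width': 1.0004666712515542}
scene 437.51203652539914 437.51203652539914 288.60715612068566 202.2885325693166 [[0.4578, -0.6674, 0.5874, -0.1537], [-0.8888, -0.3593, 0.2844, -0.3515], [0.0213, -0.6522, -0.7577, 1.0225], [0.0, 0.0, 0.0, 1.0]]
top 406.6249774693587 406.6249774693587 285.6799988214449 210.57722033846056 [[-0.0081, -0.9906, 0.1366, 0.2944], [-0.9997, 0.0113, 0.0228, -0.0403], [-0.0241, -0.1364, -0.9904, 1.4826], [0.0, 0.0, 0.0, 1.0]]
308.2391628843678 284.0704970405162 218.05119388335322 [[-0.0009, -0.956, -0.2934, 0.0803], [1.0, -0.0006, -0.001, -0.0006], [0.0007, -0.2934, 0.956, -0.1908], [0.0, 0.0, 0.0, 1.0]]
```

View pics/scene0.png

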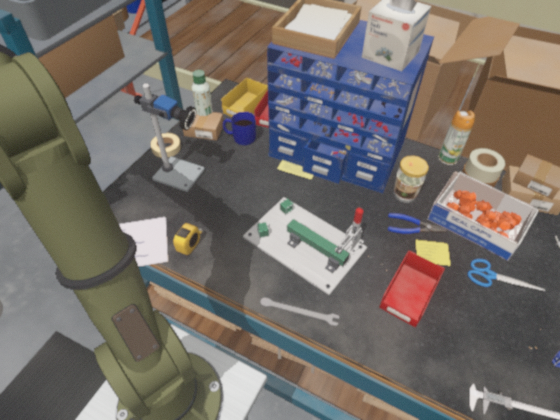

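View pics/top0.png

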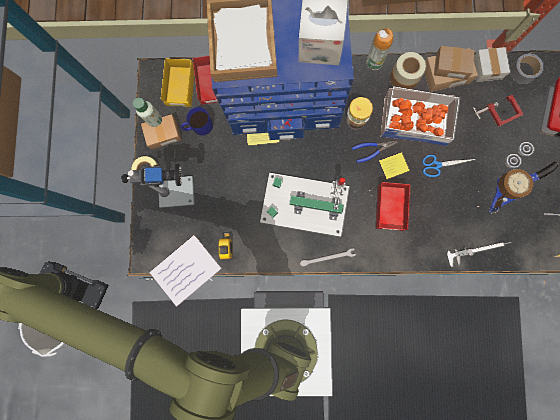

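The two views show the white fixture plate near (305,204) in top, with stubs at (277,182) and (272,211). The tube runs from (290,200) to (341,205), the bin is at (393,206), and the camera is at the left near (160,175). I'll enlarge both views to read pixels.

```bash
python3 - <<'E'
import cv2,numpy as np
a=cv2.imread("pics/top0.png");b=cv2.imread("pics/scene0.png")
def c(i,x,y,w,h,W,H):return cv2.resize(i[y:y+h,x:x+w],(W,H),interpolation=cv2.INTER_CUBIC)
o=np.zeros((600,800,3),np.uint8)
o[:300,:500]=c(a,255,165,100,60+0,500,300)   # x5 
o[:300,500:]=c(a,115,150,100,100,300,300)    # x3
o[300:,:500]=c(b,240,190,167,100,500,300)    # ~3x
o[300:,500:]=c(b,125,75,100,100,300,300)     # 3x
cv2.imwrite("pics/z0.png",o)
E
```

```text
(no output)
```

View pics/z0.png

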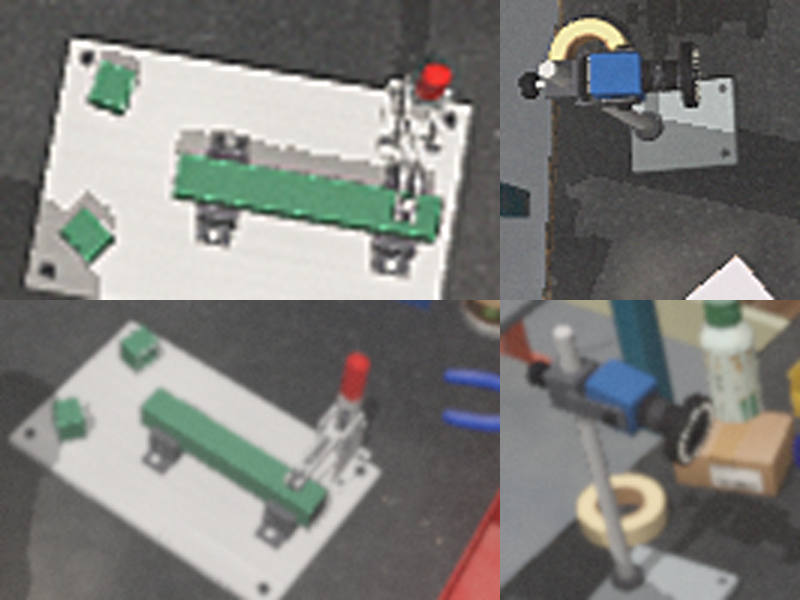

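Zoomed: the plate corners are at top px (269,172.6), (349,185.6) and (260.4,222). Stub tops are at (277.6,182) and (272.4,211.8), tube ends at (290.4,200.4) and (342.6,208.4), and the lens is at about (178,175) in top and (188,118) in scene.

```bash
cat > h.py <<'E'
from bench import ctrl,get_image
import cv2,numpy as np
from scipy.spatial.transform import Rotation as R
def cam(n):
    s=ctrl.get_state();im=get_image(n)
    if n=="wrist":
        T=np.eye(4);T[:3,:3]=R.from_rotvec(s["tool_rot"]).as_matrix();T[:3,3]=s["position"];im["T"]=T@im["T_tool_cam"]
    return im
def ray(c,u,v):
    T=np.array(c["T"]);d=T[:3,:3]@[(u-c["cx"])/c["fx"],(v-c["cy"])/c["fy"],1];return T[:3,3],d/np.linalg.norm(d)
def atz(c,u,v,z):
    o,d=ray(c,u,v);return o+d*(z-o[2])/d[2]
def tri(*rs):
    A=sum(np.eye(3)-np.outer(d,d) for o,d in rs);b=sum((np.eye(3)-np.outer(d,d))@o for o,d in rs);return np.linalg.solve(A,b)
def proj(c,p):
    T=np.array(c["T"]);q=T[:3,:3].T@(np.array(p)-T[:3,3]);return c["fx"]*q[0]/q[2]+c["cx"],c["fy"]*q[1]/q[2]+c["cy"]
def go(p,yaw=None):
    "tool shift (mm) BEFORE the turn, and the turn; yaw = world heading of tool y (mod pi), or None"
    s=ctrl.get_state();M=R.from_rotvec(s["tool_rot"]).as_matrix()
    d=M.T@(np.array(p)-s["position"])*1000;t=0
    if yaw is not None:
        cur=np.arctan2(M[1,1],M[0,1]);t=-((yaw-cur+np.pi/2)%np.pi-np.pi/2)
    M2=M@R.from_rotvec([0,0,t]).as_matrix();d2=M2.T@(np.array(p)-s["position"])*1000
    print("now",np.round(s["position"],4),"toolz",np.round(M[:,2],3),"tooly",np.round(M[:,1],3),"j7",round(s["joint_positions"][6],2),"shift",np.round(d,1),"turn",round(t,3),"shift if turned first",np.round(d2,1),"t",round(s["time"],2),"F",np.round(s["ft_force"],1),"gw",round(s["grip_width"],3))
def save(im,name,box=None,k=1):
    a=im["pixels"][...,::-1]
    if box:x,y,w,h=box;a=a[y:y+h,x:x+w]
    cv2.imwrite("pics/"+name,cv2.resize(a,None,fx=k,fy=k,interpolation=cv2.INTER_CUBIC))
E
python3 - <<'E'
from h import *
t=get_image("top");s=get_image("scene");P=np.round
for n,u,v,z in[("TL",269,172.6,.012),("TR",349,185.6,.012),("BL",260.4,222,.012),("s1",277.6,182,.042),("s2",272.4,211.8,.042),("tubeL",290.4,200.4,.058),("tubeR",342.6,208.4,.058),("binTL",380,183,.067),("binTR",411,184.5,.067),("binBR",408.5,230,.038),("binBL",376,228,.038),("handletop",342.4,181,.16)]:
    print(n,P(atz(t,u,v,z),3))
sc=lambda x,y:ray(s,240+x/3,190+(y-300)/3)
s3=lambda x,y:ray(s,125+(x-500)/3,75+(y-300)/3)
t3=lambda x,y:ray(t,115+(x-500)/3,150+y/3)
print("lens",tri(t3(692,75),s3(690,430)))
print("blue",tri(t3(614,75),s3(622,392)))
print("scene tubeL",P(atz(s,240+155/3,190+98/3,.058),3),"tubeR",P(atz(s,240+318/3,190+190/3,.058),3))
print("s1",P(atz(s,*(240+137/3,190+40/3),.042),3),"s2",P(atz(s,240+67/3,190+108/3,.042),3))
E
```

```text
TL [0.64  0.054 0.012]
TR [ 0.587 -0.24   0.012]
BL [0.456 0.086 0.012]
s1 [0.598 0.021 0.042]
s2 [0.489 0.04  0.042]
tubeL [ 0.527 -0.025  0.058]
tubeR [ 0.496 -0.208  0.058]
binTL [ 0.584 -0.341  0.067]
binTR [ 0.577 -0.45   0.067]
binBR [ 0.419 -0.441  0.038]
binBL [ 0.428 -0.327  0.038]
handletop [ 0.573 -0.198  0.16 ]
lens [0.57871815 0.31732479 0.25754079]
blue [0.57700271 0.39114886 0.27431411]
scene tubeL [ 0.531 -0.032  0.058] tubeR [ 0.507 -0.205  0.058]
s1 [0.599 0.022 0.042] s2 [0.493 0.041 0.042]
```

```bash
python3 - <<'E'
from h import *
go([.42,.25,.26],1.18-.62); go([.545,.035,.26],-.178)
E
```

```text
now [0.2469 0.601  0.1923] toolz [-0.    -0.001 -1.   ] tooly [ 0.38   0.925 -0.001] j7 -0.06 shift [-293.4 -258.9  -67.4] turn 0.621 shift if turned first [-389.3  -39.9  -67.4] t 0.25 F [-0.6 -0.8  0.4] gw 1.001
now [0.2469 0.601  0.1923] toolz [-0.    -0.001 -1.   ] tooly [ 0.38   0.925 -0.001] j7 -0.06 shift [-490.8 -410.3  -67.3] turn 1.359 shift if turned first [-504.3  393.5  -67.3] t 0.25 F [-0.6 -0.8  0.4] gw 1.001
```

```bash
python3 -m crank '[[[-29,-26,-7,0,-1],[-29,-26,-7,0,-1],[-29,-26,-7,0,-1],[-29,-26,-7,0,-1],[-29,-26,-7,0,-1],[-29,-26,-7,0,-1],[-29,-26,-7,0,-1],[-29,-26,-7,0,-1],[-29,-26,-7,0,-1],[-29,-26,-7,0,-1]]]'
python3 -m crank '[[[0,0,0,0.12,-1],[0,0,0,0.12,-1],[0,0,0,0.12,-1],[0,0,0,0.12,-1],[0,0,0,0.12,-1],[0,0,0,0.12,-1],[0,0,0,0.12,-1],[0,0,0,0.12,-1],[0,0,0,0.12,-1],[0,0,0,0.12,-1]]]'
python3 -c "
from h import *
go([.545,.035,.26],-.178)"
```

```text
time: 1.08
position: [0.4169, 0.2486, 0.2634]
tool_rot: [0.608, 3.082, 0.001]
ft_force: [0.6, 0.2, 0.2]
grip_width: 0.999
grip_force: 0.0
time: 1.92
position: [0.4164, 0.2505, 0.2628]
tool_rot: [-2.249, -2.194, -0.0]
ft_force: [-0.3, -0.6, 0.0]
grip_width: 1.001
grip_force: 0.0
now [0.4164 0.2505 0.2628] toolz [ 0.  0. -1.] tooly [ 1.    -0.025  0.   ] j7 -0.63 shift [-212.2  134.     2.8] turn 0.153 shift if turned first [-189.3  164.8    2.8] t 1.92 F [-0.3 -0.6  0. ] gw 1.001
```

```bash
python3 -m crank '[[[0,0,0,0.077,-1],[0,0,0,0.076,-1],[-31,27,0,0,-1],[-31,27,0,0,-1],[-31,27,0,0,-1],[-31,27,0,0,-1],[-31,27,0,0,-1],[-31,27,0,0,-1],[0,0,0,0,-1]]]'
python3 -c "
from h import *
w=cam('wrist');save(w,'w1.png',None,1.4);np.save('w1.npy',w['T'])
for p in([.598,.021,.042],[.489,.04,.042]):print(np.round(proj(w,p)))
go([.598,.021,.15])"
```

```text
time: 2.67
position: [0.5469, 0.0293, 0.2629]
tool_rot: [2.413, 2.003, -0.003]
ft_force: [-0.2, -0.8, -0.2]
grip_width: 1.0
grip_force: 0.0
[322. 183.]
[240. 185.]
now [0.5455 0.0339 0.2628] toolz [ 0.    -0.002 -1.   ] tooly [ 0.984 -0.18   0.001] j7 -0.27 shift [ -3.   53.9 112.8] turn 0 shift if turned first [ -3.   53.9 112.8] t 2.72 F [ 1.4 -0.2  0.8] gw 0.997
```

View pics/w1.png

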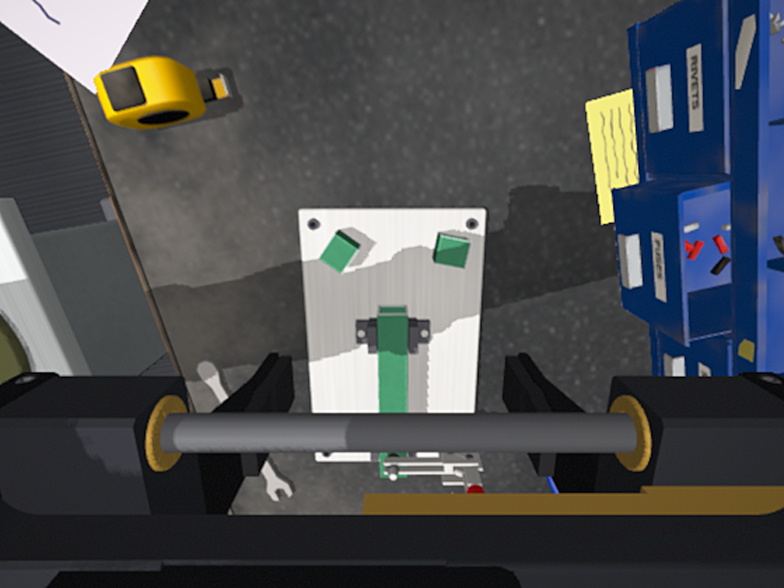

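The wrist view shows the stubs at about (452,251)/1.4 and (340,251)/1.4, close to prediction. I'll fit their yaws with a colour mask.

```bash
python3 - <<'E'
from h import *
w=cam('wrist');h=cv2.cvtColor(w["pixels"],cv2.COLOR_RGB2HSV)
print(h[179,323],h[179,243])
m=cv2.inRange(h,(60,100,40),(90,255,255));
n,l,st,c=cv2.connectedComponentsWithStats(m)
for i in range(1,n):
    if st[i,4]<100:continue
    pts=np.argwhere(l==i)[:,::-1]
    W=np.array([atz(w,u,v,.042)[:2] for u,v in pts])
    r=cv2.minAreaRect((W*1000).astype(np.float32));print(st[i],r,np.round(W.mean(0),4), "V",np.percentile(h[l==i][:,2],[10,50,90]))
go([.598,.021,.15])
E
```

```text
[ 74 125 143] [ 74 128 157]
[231 168  28  30 432] ((493.8750305175781, 46.46430206298828), (33.08061981201172, 23.92821502685547), 44.268455505371094) [0.4939 0.0465] V [ 70.5 158.  164. ]
[312 171  25  24 394] ((599.1029052734375, 27.156818389892578), (25.645437240600586, 31.121662139892578), 67.52068328857422) [0.5991 0.0264] V [106.  110.  159.7]
[ 271  229   23   66 1336] ((521.6544799804688, -78.73514556884766), (104.3603286743164, 31.165557861328125), 78.8458023071289) [ 0.5225 -0.0762] V [107. 155. 160.]
[272 323  21  21 147] ((499.8176574707031, -198.79820251464844), (37.378456115722656, 31.298328399658203), 79.50614929199219) [ 0.498  -0.1896] V [101.  144.  167.4]
now [0.5446 0.0375 0.2626] toolz [-0. -0. -1.] tooly [ 0.984 -0.176 -0.   ] j7 -0.27 shift [ -6.8  55.5 112.6] turn 0 shift if turned first [ -6.8  55.5 112.6] t 2.77 F [ 0.   1.  -0.4] gw 0.996
```

```bash
python3 -m crank '[[[-5,28,20,0.1,-1],[-5,28,30,0.11,-1],[0,0,30,0,-1],[0,0,20,0,-1],[0,0,0,0,-1]]]'
python3 -c "
from h import *
go([.5985,.024,.017],-.393)"
```

```text
time: 3.18
position: [0.5928, 0.0196, 0.1574]
tool_rot: [-2.596, -1.76, 0.013]
ft_force: [-0.6, 0.7, -0.4]
grip_width: 1.002
grip_force: 0.0
now [0.5928 0.0196 0.1574] toolz [-0.01  -0.001 -1.   ] tooly [ 0.929 -0.37  -0.009] j7 -0.37 shift [  6.8   4.9 140.3] turn 0.014 shift if turned first [  6.9   4.8 140.3] t 3.18 F [-0.6  0.7 -0.4] gw 1.002
```

```bash
python3 -m crank '[[[4,3,25,0.014,-1],[3,2,25,0,-1],[0,0,20,0,-1],[0,0,0,0,-1],[0,0,0,0,-1]]]'
cat >> h.py <<'E'
def greens(z,minA=100):
    w=cam('wrist');h=cv2.cvtColor(w["pixels"],cv2.COLOR_RGB2HSV);m=cv2.inRange(h,(60,100,40),(90,255,255))
    n,l,st,c=cv2.connectedComponentsWithStats(m)
    for i in range(1,n):
        if st[i,4]<minA:continue
        W=np.array([atz(w,u,v,z)[:2] for u,v in np.argwhere(l==i)[:,::-1]])*1000
        r=cv2.minAreaRect(W.astype(np.float32));print(st[i],np.round(r[0],1),np.round(r[1],1),round(r[2],1))
    return w
E
python3 -c "
from h import *
w=greens(.042);save(w,'w2.png')
go([.5985,.024,.017],-.393)"
```

```text
time: 3.6
position: [0.6035, 0.0237, 0.0935]
tool_rot: [-2.612, -1.743, 0.0]
ft_force: [0.5, -0.0, 0.2]
grip_width: 0.996
grip_force: 0.0
[267 202  28   6 136] [607.8  40.5] [ 4.2 21.9] 67.4
[263 210  35  29 988] [601.   25.1] [24.4 28.2] 67.4
[ 136  221   48   49 1331] [498.5  48.3] [43.5 27.7] 37.3
[ 216  323   50   45 1670] [522.7 -71.1] [56.2 37.9] 79.8
now [0.6047 0.0233 0.0948] toolz [ 0.002  0.001 -1.   ] tooly [ 0.923 -0.384  0.002] j7 -0.36 shift [-1.8 -6.1 77.8] turn -0.001 shift if turned first [-1.8 -6.1 77.8] t 3.65 F [0.8 0.6 0.4] gw 0.999
```

View pics/w2.png

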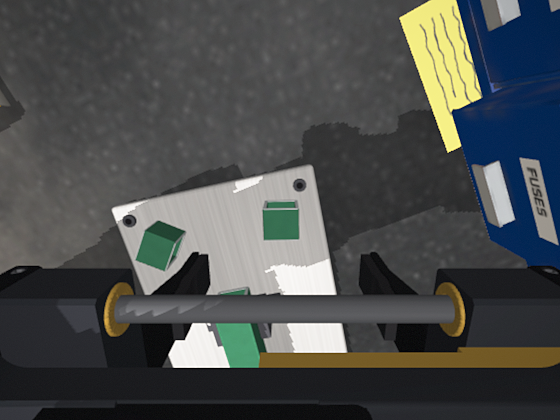

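Stub 1 sits at (281,220), square to the gripper and centred between the fingers. I'll descend and grip.

```bash
python3 -m crank '[[[0,-3,35,0,-1],[0,0,30,0,-1],[0,0,12,0,-1],[0,0,0,0,1],[0,0,0,0,1],[0,0,0,0,1],[0,0,0,0,1],[0,0,0,0,1]]]' 15
python3 -c "
from h import *
go([.6,.025,.017])"
```

```text
time: 4.32
position: [0.6026, 0.0234, 0.0178]
tool_rot: [2.614, 1.74, 0.005]
ft_force: [-0.6, -0.7, -0.4]
grip_width: 0.704
grip_force: 0.0
now [0.6026 0.0234 0.0178] toolz [ 0.003  0.001 -1.   ] tooly [ 0.923 -0.386  0.003] j7 -0.33 shift [ 0.5 -3.   0.8] turn 0 shift if turned first [ 0.5 -3.   0.8] t 4.32 F [-0.6 -0.7 -0.4] gw 0.704
```

```bash
python3 -m crank '[[[0,0,0,0,1],[0,0,0,0,1],[0,0,0,0,1],[0,0,0,0,1],[0,0,0,0,1],[0,0,0,0,1],[0,0,0,0,1],[0,0,-30,0,1],[0,0,-40,0,1],[0,0,-40,0,1]]]'
python3 -m crank '[[[0,0,-40,0,1],[0,0,-35,0,1]]]'
python3 -c "
from h import *
go([.50,-.39,.20],-.1)"
```

```text
time: 5.15
position: [0.5999, 0.023, 0.126]
tool_rot: [-2.614, -1.74, 0.005]
ft_force: [0.3, -0.4, 0.1]
grip_width: 0.02
grip_force: 0.0
time: 5.32
position: [0.6014, 0.0231, 0.2037]
tool_rot: [2.615, 1.74, 0.003]
ft_force: [2.1, -0.3, 0.4]
grip_width: 0.009
grip_force: 0.0
now [0.6014 0.0231 0.2037] toolz [ 0.002  0.    -1.   ] tooly [ 0.922 -0.386  0.002] j7 -0.4 shift [-420.2   65.9    3.4] turn -0.296 shift if turned first [-421.1  -59.6    3.4] t 5.32 F [ 2.1 -0.3  0.4] gw 0.009
```

```bash
python3 -m crank '[[[0,0,0,0,-1],[0,0,0,0,-1],[0,0,0,0,-1],[0,0,0,0,-1],[0,0,0,0,-1],[0,0,0,0,-1],[0,0,0,0,-1],[0,0,0,0,-1]]]'
python3 -c "
from h import *
w=greens(.042);save(w,'w3.png')
go([.60,.025,.017])"
```

```text
time: 5.98
position: [0.6009, 0.0232, 0.2002]
tool_rot: [-2.615, -1.741, 0.001]
ft_force: [-0.2, -0.3, -0.5]
grip_width: 0.528
grip_force: 0.0
[271 184  25  21 508] [600.8  25.2] [23.6 27.9] 67.3
[179 195  33  34 638] [497.1  46.4] [37.1 27.5] 43.6
[244 248  28  47 924] [526.5 -54.5] [64.8 33.8] 78.7
[254 323  33  29 765] [ 508.5 -149.3] [50.6 36.3] 76.0
now [0.601  0.0232 0.2004] toolz [-0.001 -0.    -1.   ] tooly [ 0.923 -0.386 -0.001] j7 -0.4 shift [  1.3  -1.5 183.4] turn 0 shift if turned first [  1.3  -1.5 183.4] t 6.03 F [-1.1  0.5  0.6] gw 0.572
```

View pics/w3.png

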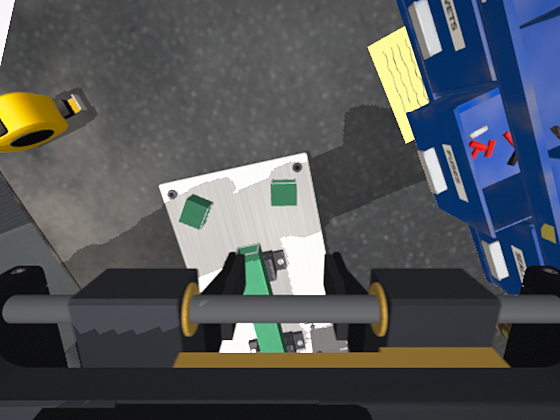

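The stub at (284,192) is unmoved: the fingers hadn't finished closing when I lifted. I'll repeat, starting half open and waiting longer.

```bash
python3 -m crank '[[[1,0,41,0,-0.2],[0,-1,41,0,-0.2],[0,0,41,0,-0.2],[0,0,41,0,-0.2],[0,0,19,0,-0.2],[0,0,0,0,1],[0,0,0,0,1],[0,0,0,0,1],[0,0,0,0,1],[0,0,0,0,1]]]' 20
python3 -m crank '[[[0,0,0,0,1],[0,0,0,0,1]]]'
```

```text
time: 6.87
position: [0.6025, 0.0248, 0.0202]
tool_rot: [2.614, 1.74, 0.006]
ft_force: [-0.8, -0.9, 0.7]
grip_width: 0.304
grip_force: 0.0
time: 7.03
position: [0.6013, 0.0247, 0.019]
tool_rot: [2.615, 1.741, 0.003]
ft_force: [-0.3, -0.1, 0.8]
grip_width: 0.155
grip_force: 0.0
```

```bash
python3 -c "
from h import *
s=ctrl.get_state();print(s['grip_width'],s['grip_force'],s['position'])
w=greens(.042);a=w['pixels'];b=get_image('scene')['pixels'];
o=np.zeros((420,800,3),np.uint8);o[:,:420]=a[:,70:490];o[:380,420:]=cv2.resize(b[150:300,200:350],(380,380))
cv2.imwrite('pics/w4.png',o[...,::-1])"
```

```text
0.15532012926584116 0.0 [0.60133751 0.02471452 0.01898123]
[263 229  39  11 405] [607.8  42.4] [ 6.1 22.1] 67.2
[ 258  244   49   39 1214] [600.6  25.3] [24.8 28.3] 67.2
[  89  254   66   41 1737] [505.3  54.4] [41.  25.2] 27.8
```

View pics/w4.png

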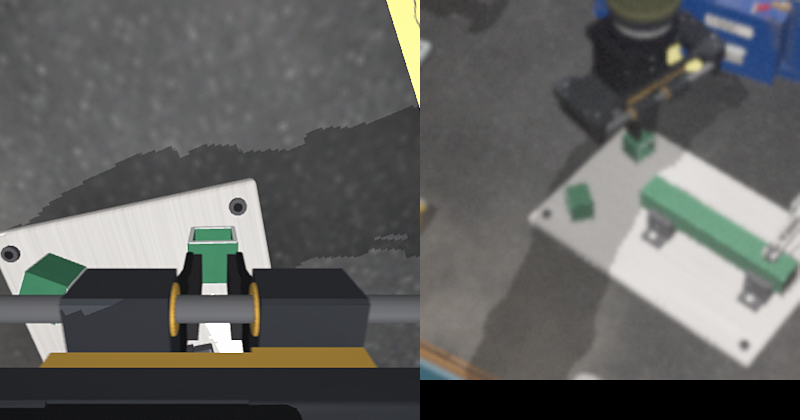

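The fingers have closed above the stub: in both views the fingertips sit about 20 to 25 mm higher than the reported TCP. I'll reopen and go lower, watching the force.

```bash
python3 -m crank '[[[0,0,-8,0,-0.2],[0,0,0,0,-0.2],[0,0,0,0,-0.2],[0,0,0,0,-0.2],[0,0,0,0,-0.2],[0,0,0,0,-0.2],[0,0,0,0,-0.2],[0,0,8,0,-0.2],[0,0,8,0,-0.2],[0,0,0,0,-0.2]]]'
python3 -m crank '[[[0,0,5,0,-0.2],[0,0,0,0,-0.2]]]'

```

```text
time: 7.97
position: [0.5988, 0.0245, 0.0075]
tool_rot: [-2.614, -1.74, 0.005]
ft_force: [0.3, 0.7, -1.0]
grip_width: 0.593
grip_force: 0.0
time: 8.13
position: [0.5998, 0.0245, 0.0037]
tool_rot: [-2.614, -1.741, 0.003]
ft_force: [0.1, -0.0, 0.4]
grip_width: 0.599
grip_force: 0.0
```

```bash
python3 -m crank '[[[0,0,4,0,-0.2],[0,0,0,0,-0.2]]]'; python3 -m crank '[[[0,0,4,0,-0.2],[0,0,0,0,1],[0,0,0,0,1],[0,0,0,0,1],[0,0,0,0,1],[0,0,0,0,1],[0,0,0,0,1]]]' 20

```

```text
time: 8.3
position: [0.6003, 0.0246, 0.0003]
tool_rot: [-2.615, -1.741, 0.001]
ft_force: [-0.8, 0.0, -0.2]
grip_width: 0.602
grip_force: 0.0
time: 8.88
position: [0.6008, 0.0246, -0.0029]
tool_rot: [2.615, 1.741, 0.001]
ft_force: [-0.5, -0.7, 0.5]
grip_width: 0.343
grip_force: 19.9
```

```bash
python3 -m crank '[[[0,0,-25,0,1],[0,0,-40,0,1],[0,0,-40,0,1],[0,0,-40,0,1],[0,0,-35,0,1]]]'
python3 -c "
from h import *
go([.50,-.388,.17])
go([.50,-.388,.17],-.08)"
```

```text
time: 9.3
position: [0.6009, 0.0244, 0.1798]
tool_rot: [2.615, 1.74, 0.003]
ft_force: [2.3, -0.0, -0.2]
grip_width: 0.342
grip_force: 19.9
now [0.6009 0.0244 0.1798] toolz [ 0.002  0.    -1.   ] tooly [ 0.922 -0.386  0.002] j7 -0.39 shift [-419.4   66.1    9.4] turn 0 shift if turned first [-419.4   66.1    9.4] t 9.3 F [ 2.3 -0.  -0.2] gw 0.342
now [0.6009 0.0244 0.1798] toolz [ 0.002  0.    -1.   ] tooly [ 0.922 -0.386  0.002] j7 -0.39 shift [-419.4   66.1    9.4] turn -0.316 shift if turned first [-419.1  -67.6    9.4] t 9.3 F [ 2.3 -0.  -0.2] gw 0.342
```

```bash
python3 -m crank '[[[-40,6.5,0,0,1],[-40,6.5,0,0,1],[-40,6.5,0,0,1],[-40,6.5,0,0,1],[-40,6.5,0,0,1],[-40,6.5,0,0,1],[-40,6.5,0,0,1],[-40,6.5,0,0,1],[-40,6.5,0,0,1],[-40,6.5,0,0,1]]]'
python3 -m crank '[[[-19,1,0,0,1],[0,0,0,0,1],[0,0,0,0,1]]]'
python3 -c "
from h import *
go([.50,-.388,.01])
w=cam('wrist');save(w,'w5.png')
for p in [(.584,-.341,.067),(.577,-.45,.067),(.419,-.441,.038),(.428,-.327,.038)]:print(np.round(proj(w,p)))"
```

```text
time: 10.13
position: [0.5056, -0.3712, 0.1771]
tool_rot: [2.615, 1.741, 0.001]
ft_force: [1.2, -0.4, -0.3]
grip_width: 0.343
grip_force: 19.9
time: 10.38
position: [0.4987, -0.3888, 0.1767]
tool_rot: [-2.618, -1.736, 0.0]
ft_force: [0.6, 1.0, -0.7]
grip_width: 0.346
grip_force: 19.9
now [ 0.4987 -0.3888  0.1767] toolz [-0.  0. -1.] tooly [ 0.921 -0.389 -0.   ] j7 0.39 shift [  1.3   0.9 166.7] turn 0 shift if turned first [  1.3   0.9 166.7] t 10.38 F [ 0.6  1.  -0.7] gw 0.346
[348. 127.]
[377. 231.]
[238. 265.]
[200. 173.]
```

View pics/w5.png

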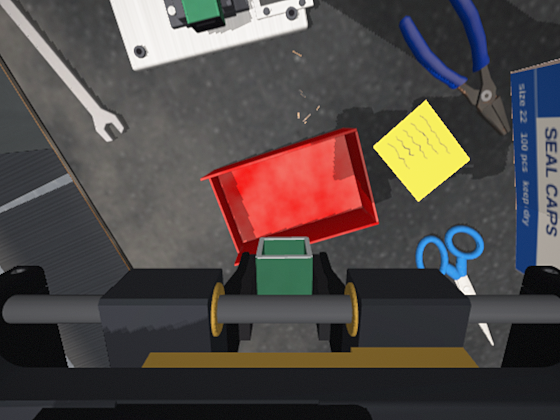

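The red bin's corners, (356,129), (378,222), (240,262) and (203,179), match prediction, and the stub is held. Lower and release.

```bash
python3 -m crank '[[[0,0,40,0,1],[0,0,40,0,1],[0,0,40,0,1],[0,0,40,0,1],[0,0,0,0,1],[0,0,0,0,-0.2],[0,0,0,0,-0.2],[0,0,0,0,-0.2],[0,0,0,0,-0.2],[0,0,-20,0,-0.2]]]'
python3 -m crank '[[[0,0,-40,0,-0.2],[0,0,-40,0,-0.2],[0,0,-40,0,-0.2],[0,0,-40,0,-0.2]]]'
python3 -c "
from h import *
go([.492,.043,.17],.774-1.5708)
go([.492,.043,.17])"
```

```text
time: 11.27
position: [0.499, -0.3862, 0.036]
tool_rot: [-2.612, -1.74, 0.001]
ft_force: [0.1, 0.7, -0.1]
grip_width: 0.575
grip_force: 0.0
time: 11.6
position: [0.4999, -0.388, 0.201]
tool_rot: [2.613, 1.739, 0.003]
ft_force: [1.2, -0.5, -0.1]
grip_width: 0.598
grip_force: 0.0
now [ 0.4999 -0.388   0.201 ] toolz [ 0.003 -0.001 -1.   ] tooly [ 0.922 -0.386  0.003] j7 0.39 shift [ 394.4 -173.9   30.5] turn 0.4 shift if turned first [ 295.5 -313.8   30.5] t 11.6 F [ 1.2 -0.5 -0.1] gw 0.598
now [ 0.4999 -0.388   0.201 ] toolz [ 0.003 -0.001 -1.   ] tooly [ 0.922 -0.386  0.003] j7 0.39 shift [ 394.4 -173.9   30.5] turn 0 shift if turned first [ 394.4 -173.9   30.5] t 11.6 F [ 1.2 -0.5 -0.1] gw 0.598
```

```bash
python3 -m crank '[[[36,-16,0,0,-0.2],[36,-16,0,0,-0.2],[36,-16,0,0,-0.2],[36,-16,0,0,-0.2],[36,-16,0,0,-0.2],[36,-16,0,0,-0.2],[36,-16,0,0,-0.2],[36,-16,0,0,-0.2],[36,-16,0,0,-0.2],[36,-16,10,0,-0.2]]]'
python3 -m crank '[[[34,-14,15,0,-0.2],[0,0,20,0.1,-0.2],[0,0,20,0.1,-0.2],[0,0,20,0.1,-0.2],[0,0,0,0.1,-0.2],[0,0,0,0,-0.2],[0,0,0,0,-0.2]]]'
python3 -c "
from h import *
w=greens(.042,60);save(w,'w6.png')
go([.494,.045,-.002],.774-1.5708)"
```

```text
time: 12.43
position: [0.4929, 0.0081, 0.1908]
tool_rot: [2.614, 1.739, 0.012]
ft_force: [1.3, -0.7, -0.7]
grip_width: 0.597
grip_force: 0.0
time: 13.02
position: [0.4924, 0.043, 0.1135]
tool_rot: [2.907, 1.19, 0.005]
ft_force: [0.4, 0.4, -0.5]
grip_width: 0.601
grip_force: 0.0
[ 269  195   29   38 1062] [495.  46.] [34.4 24.5] 43.6
[353 225  27  21 245] [533.1 -21.7] [ 9.1 23.7] 79.6
[ 356  232   52   54 1231] [528.3 -50.7] [43.6 31.8] 80.4
now [0.4926 0.0431 0.1136] toolz [ 0.003  0.001 -1.   ] tooly [ 0.701 -0.713  0.002] j7 -0.92 shift [  2.   -0.5 115.6] turn 0.003 shift if turned first [  2.   -0.5 115.6] t 13.07 F [-0.5 -0.4  0.9] gw 0.6
```

View pics/w6.png

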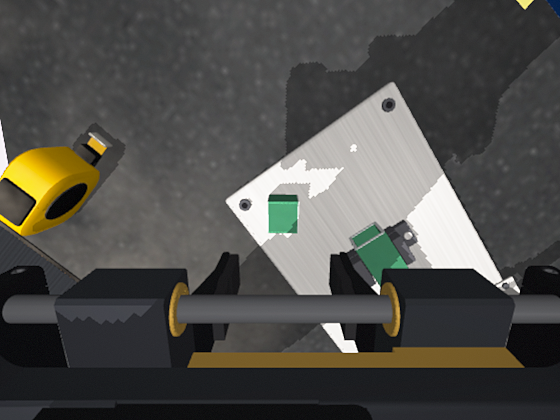

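Stub 2 is at (283,216), square to the fingers and centred. Descend and grip.

```bash
python3 -m crank '[[[1,0,40,0,-0.2],[0,0,40,0,-0.2],[0,0,25,0,-0.2],[0,0,11,0,-0.2],[0,0,0,0,1],[0,0,0,0,1],[0,0,0,0,1],[0,0,0,0,1],[0,0,0,0,1]]]' 20
python3 -m crank '[[[0,0,0,0,1],[0,0,-25,0,1],[0,0,-40,0,1],[0,0,-40,0,1],[0,0,-40,0,1],[0,0,-40,0,1]]]'
python3 -c "
from h import *
go([.50,-.388,.18])"
```

```text
time: 13.82
position: [0.4937, 0.0443, -0.0023]
tool_rot: [2.908, 1.187, 0.006]
ft_force: [0.1, -0.4, 4.6]
grip_width: 0.317
grip_force: 20.0
time: 14.32
position: [0.4917, 0.0436, 0.1833]
tool_rot: [-2.909, -1.187, -0.001]
ft_force: [0.6, 0.7, -0.5]
grip_width: 0.322
grip_force: 20.0
now [0.4917 0.0436 0.1833] toolz [ 0.001  0.    -1.   ] tooly [ 0.699 -0.715  0.   ] j7 -0.94 shift [-296.   314.3    3.1] turn 0 shift if turned first [-296.   314.3    3.1] t 14.32 F [ 0.6  0.7 -0.5] gw 0.322
```

```bash
python3 -m crank '[[[-25,30.5,0,0,1],[-25,30.5,0,0,1],[-25,30.5,0,0,1],[-25,30.5,0,0,1],[-25,30.5,0,0,1],[-25,30.5,0,0,1],[-25,30.5,0,0,1],[-25,30.5,0,0,1],[-25,30.5,0,0,1],[-25,30.5,0,0,1]]]'
python3 -m crank '[[[-25,30.5,0,0,1],[0,0,40,0,1],[0,0,40,0,1],[0,0,40,0,1],[0,0,30,0,1],[0,0,0,0,-0.2],[0,0,0,0,-0.2],[0,0,0,0,-0.2],[0,0,0,0,-0.2],[0,0,-20,0,-0.2]]]'
python3 -m crank '[[[0,0,-40,0,-0.2],[0,0,-40,0,-0.2],[0,0,-40,0,-0.2],[0,0,-20,0,-0.2]]]'
python3 -c "
from h import *
w=cam('wrist');save(w,'w7.png',(100,60,360,220),1.1)
go([.50,-.21,.14],-.178)"
```

```text
time: 15.15
position: [0.5269, -0.3506, 0.1813]
tool_rot: [2.908, 1.188, 0.002]
ft_force: [0.6, 0.3, 1.0]
grip_width: 0.315
grip_force: 20.0
time: 15.98
position: [0.5296, -0.3874, 0.0503]
tool_rot: [-2.907, -1.187, 0.002]
ft_force: [0.2, 1.0, -0.0]
grip_width: 0.571
grip_force: 0.0
time: 16.32
position: [0.5324, -0.3908, 0.1997]
tool_rot: [2.901, 1.183, 0.011]
ft_force: [1.2, -0.7, 0.8]
grip_width: 0.604
grip_force: 0.0
now [ 0.5336 -0.3918  0.2025] toolz [ 0.014 -0.008 -1.   ] tooly [ 0.699 -0.715  0.015] j7 -0.02 shift [ 102.8 -154.3   60.6] turn -0.618 shift if turned first [173.3 -66.1  60.6] t 16.37 F [ 1.7 -1.1  2.8] gw 0.6
```

View pics/w7.png

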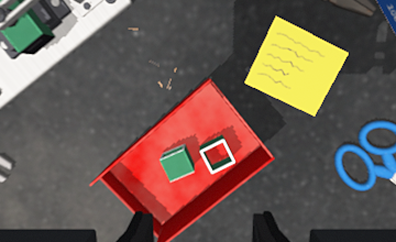

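Both stubs lie in the bin, at (178,163) and (217,155). That was my last permitted picture, so from here I measure numerically. Next is the toggle clamp.

```bash
python3 - <<'E'
from h import *
t=get_image("top");s=get_image("scene")
R_=[]
for c,f,b in((t,"top0",(330,170,30,25)),(s,"scene0",(345,200,30,32))):
    h=cv2.cvtColor(cv2.imread(f"pics/{f}.png"),cv2.COLOR_BGR2HSV);x,y,w,hh=b
    m=(cv2.inRange(h,(0,130,80),(9,255,255))|cv2.inRange(h,(171,130,80),(180,255,255)))[y:y+hh,x:x+w]
    p=np.argwhere(m>0);c0=p.mean(0);print(f,len(p),p.min(0)+[y,x],p.max(0)+[y,x],c0+[y,x]);R_.append(ray(c,c0[1]+x,c0[0]+y))
g=tri(*R_);print("grip",g)
# fixture pose by optimisation on the current plate? predicted grip
fx=np.array([.984,-.177]);fy=np.array([.177,.984]);o=np.array([.5215,-.077]);print(o+.079*fx-.11*fy, proj(t,[*(o+.079*fx-.11*fy),.16]),proj(s,[*(o+.079*fx-.11*fy),.14]))
go([g[0],g[1],.15],1.393)
E
```

```text
top0 37 [178 339] [184 344] [180.83783784 341.32432432]
scene0 101 [208 354] [222 362] [214.83168317 358.03960396]
grip [ 0.57921915 -0.19832123  0.13765225]
[ 0.579766 -0.199223] (np.float64(342.6459195729828), np.float64(179.10876432410703)) (np.float64(358.14022406370145), np.float64(214.28172629561823))
now [ 0.5319 -0.39    0.1961] toolz [ 0.008 -0.004 -1.   ] tooly [ 0.7   -0.715  0.008] j7 -0.01 shift [ 167.7 -104.3   45.7] turn 0.953 shift if turned first [  12.3 -197.1   45.7] t 16.47 F [ 0.6  0.3 -1.3] gw 0.603
```

```bash
python3 -m crank '[[[0,0,0,0.12,-0.2],[0,0,0,0.12,-0.2],[0,0,0,0.12,-0.2],[0,0,0,0.12,-0.2],[0,0,0,0.12,-0.2],[0,0,0,0.12,-0.2],[0,0,0,0.12,-0.2],[0,0,0,0.113,-0.2]]]'
python3 -c "
from h import *
go([.579,-.199,.175],1.393)"
```

```text
time: 17.13
position: [0.53, -0.3879, 0.1906]
tool_rot: [-3.128, 0.289, 0.0]
ft_force: [-0.2, 0.5, 0.5]
grip_width: 0.599
grip_force: 0.0
now [ 0.53   -0.3879  0.1906] toolz [-0.     0.001 -1.   ] tooly [-0.183 -0.983 -0.001] j7 -0.91 shift [  13.6 -194.7   15.7] turn -0.006 shift if turned first [  14.8 -194.6   15.7] t 17.13 F [-0.2  0.5  0.5] gw 0.599
```

```bash
python3 -m crank '[[[3,-38,0,0,-0.2],[3,-39,0,0,-0.2],[3,-39,5,0,-0.2],[3,-39,5,0,-0.2],[2,-39,5,0,-0.2],[0,0,0,0,-0.2],[0,0,0,0,-0.2]]]'
python3 -c "
from h import *
go([.579,-.199,.101],1.393)
w=cam('wrist');h=cv2.cvtColor(w['pixels'],cv2.COLOR_RGB2HSV);m=cv2.inRange(h,(0,130,60),(9,255,255))|cv2.inRange(h,(171,130,60),(180,255,255))
n,l,st,c=cv2.connectedComponentsWithStats(m)
for i in range(1,n):
  if st[i,4]>60:print(st[i],c[i],atz(w,*c[i],.15))
print(proj(w,[.579,-.199,.16]))"
```

```text
time: 17.72
position: [0.5792, -0.1953, 0.175]
tool_rot: [-3.128, 0.268, 0.002]
ft_force: [-0.9, 0.0, 0.2]
grip_width: 0.603
grip_force: 0.0
now [ 0.5792 -0.1953  0.175 ] toolz [-0.001  0.002 -1.   ] tooly [-0.17  -0.985 -0.002] j7 -1.25 shift [ 0.5  3.8 74. ] turn 0.007 shift if turned first [ 0.5  3.8 74. ] t 17.72 F [-0.9  0.   0.2] gw 0.603
[  405   156   134   139 12068] [471.50207159 216.0457408 ] [ 0.57185644 -0.33367353  0.15      ]
[469 191  10  17  79] [472.92405063 199.        ] [ 0.58465798 -0.33461881  0.15      ]
[273 211  25  36 781] [285.07554417 229.23175416] [ 0.58506746 -0.19784575  0.15      ]
(np.float64(288.14405225602457), np.float64(241.47247018070266))
```

```bash
python3 -m crank '[[[1,2,30,0,-0.2],[0,0,30,0,-0.2],[0,0,14,0,-0.2],[0,0,0,0,1],[0,0,0,0,1],[0,0,0,0,1],[0,0,0,0,1],[0,0,0,0,1],[0,0,0,0,1],[0,0,0,0,1]]]' 10
python3 -c "
from h import *
go([.579,-.199,.101],1.393)"
```

```text
time: 18.6
position: [0.5816, -0.1957, 0.1036]
tool_rot: [-3.121, 0.272, -0.004]
ft_force: [-0.6, 9.9, 5.8]
grip_width: 0.226
grip_force: 10.0
now [ 0.5816 -0.1957  0.1036] toolz [ 0.003  0.008 -1.   ] tooly [-0.173 -0.985 -0.009] j7 -1.21 shift [-2.   3.7  2.6] turn 0.004 shift if turned first [-2.   3.7  2.6] t 18.6 F [-0.6  9.9  5.8] gw 0.226
```

```bash
python3 -m crank '[[[5,-3,0.4,0,1],[5.5,0,0.4,0,1],[10.2,0,2.3,0,1],[9.7,0,3.9,0,1]]]'
python3 -m crank '[[[9.1,0,5.2,0,1],[8.2,0,6.6,0,1],[7.1,0,7.7,0,1],[3,0,4.3,0,1],[2.9,0,4.4,0,1],[0,0,0,0,1]]]'
python3 -c "
from h import *
go([.579,-.199,.101],1.393)"
```

```text
time: 18.93
position: [0.6104, -0.201, 0.0965]
tool_rot: [-3.124, 0.275, -0.0]
ft_force: [-2.6, 6.2, 3.6]
grip_width: 0.229
grip_force: 10.0
time: 19.43
position: [0.6424, -0.207, 0.0675]
tool_rot: [-3.127, 0.275, -0.006]
ft_force: [3.2, 4.7, 0.6]
grip_width: 0.224
grip_force: 10.0
now [ 0.6424 -0.207   0.0675] toolz [ 0.004  0.002 -1.   ] tooly [-0.175 -0.985 -0.003] j7 -1.18 shift [-63.6   3.1 -33.7] turn 0.002 shift if turned first [-63.6   3.2 -33.7] t 19.43 F [3.2 4.7 0.6] gw 0.224
```

```bash
python3 -m crank '[[[2.5,0,4.5,0,1],[0,0,0,0,1],[2,0,4,0,1],[0,0,0,0,1]]]'; python3 -c "
from h import *
go([.579,-.199,.101],1.393)"
```

```text
time: 19.77
position: [0.646, -0.2076, 0.0603]
tool_rot: [-3.126, 0.275, -0.005]
ft_force: [0.6, 6.6, 5.2]
grip_width: 0.227
grip_force: 10.0
now [ 0.646  -0.2076  0.0603] toolz [ 0.003  0.004 -1.   ] tooly [-0.175 -0.985 -0.004] j7 -1.18 shift [-67.4   3.1 -40.9] turn 0.002 shift if turned first [-67.4   3.2 -40.9] t 19.77 F [0.6 6.6 5.2] gw 0.227
```

```bash
python3 -m crank '[[[2,0,4,0,1],[0,0,0,0,1],[-2,0,-4,0,1],[0,0,0,0,-0.2],[0,0,0,0,-0.2],[0,0,0,0,-0.2],[0,0,0,0,-0.2],[0,0,0,0,-0.2],[0,0,-40,0,-0.2],[0,0,-40,0,-0.2]]]'; python3 -m crank '[[[0,0,-40,0,-0.2],[0,0,-10,0,-0.2],[0,0,0,0,-0.2]]]';python3 - <<'E'
from h import *
# predicted red grip position for fully open vs seen in wrist cam
w=cam('wrist');h=cv2.cvtColor(w['pixels'],cv2.COLOR_RGB2HSV);m=cv2.inRange(h,(0,130,60),(9,255,255))|cv2.inRange(h,(171,130,60),(180,255,255))
n,l,st,c=cv2.connectedComponentsWithStats(m)
for i in range(1,n):
  if st[i,4]>60:print(st[i],c[i])
fx=np.array([.984,-.177]);pv=np.array([.5797,-.1992])
for th in(.9,.97,1.05):
  for r in(.038,.065,.085):
    print(th,r,np.round(proj(w,[*(pv+fx*r*np.sin(th)),.075+r*np.cos(th)]),0))
go([.5115,-.1165,.15],-.178)
E
```

```text
time: 20.6
position: [0.6413, -0.2101, 0.1361]
tool_rot: [-3.129, 0.281, 0.01]
ft_force: [1.3, -1.4, 1.0]
grip_width: 0.584
grip_force: 0.0
time: 20.85
position: [0.6457, -0.2126, 0.1929]
tool_rot: [3.127, -0.281, 0.012]
ft_force: [0.6, 0.1, 0.8]
grip_width: 0.598
grip_force: 0.0
[434   0  26  18 215] [446.14418605   4.91162791]
[525   0  35  16  76] [540.90789474   8.73684211]
[ 54  54  22  21 222] [62.73423423 64.77927928]
[ 51  77  17  20 146] [58.9109589  86.51369863]
[ 391  208  113   78 5296] [446.57175227 239.33496979]
[268 210  22  43 822] [278.52189781 230.31751825]
0.9 0.038 [282. 249.]
0.9 0.065 [281. 234.]
0.9 0.085 [281. 222.]
0.97 0.038 [282. 247.]
0.97 0.065 [281. 230.]
0.97 0.085 [281. 217.]
1.05 0.038 [282. 244.]
1.05 0.065 [281. 226.]
1.05 0.085 [281. 211.]
now [ 0.6444 -0.2117  0.1899] toolz [ 0.003 -0.001 -1.   ] tooly [-0.178 -0.984  0.   ] j7 -1.23 shift [-147.8  -70.    39.4] turn 1.57 shift if turned first [-70.2 147.8  39.4] t 20.9 F [-0.5  0.3 -0.2] gw 0.601
```

```bash
python3 - <<'E'
from h import *
s=get_image("scene");w=cam('wrist')
def blob(c,b):
    x,y,W,H=b;h=cv2.cvtColor(c['pixels'],cv2.COLOR_RGB2HSV)[y:y+H,x:x+W];m=cv2.inRange(h,(0,130,60),(9,255,255))|cv2.inRange(h,(171,130,60),(180,255,255))
    p=np.argwhere(m>0);return (p.min(0)+[y,x])[::-1],(p.max(0)+[y,x])[::-1],len(p)
print(blob(w,(250,190,60,80)),blob(s,(345,195,50,40)))
fx=np.array([.984,-.177]);fy=np.array([.177,.984]);pv=np.array([.5797,-.1992])
for th in(0,.85,.95,1.05):
  B=[[*(pv+fx*(r*np.sin(th)+a*np.cos(th))+fy*y),.075+r*np.cos(th)-a*np.sin(th)] for r in(.031,.085) for a in(-.0085,.0085) for y in(-.01,.01)]
  for c in(w,s):
    P=np.array([proj(c,b) for b in B]);print(th,P.min(0).round(),P.max(0).round())
E
```

```text
(array([269, 208]), array([291, 251]), 857) (array([361, 202]), array([373, 218]), 127)
0 [271. 271.] [295. 319.]
0 [351. 206.] [364. 226.]
0.85 [271. 216.] [295. 260.]
0.85 [356. 200.] [374. 221.]
0.95 [271. 209.] [295. 257.]
0.95 [357. 200.] [374. 222.]
1.05 [271. 203.] [295. 254.]
1.05 [357. 201.] [375. 222.]
```

```bash
python3 -m crank '[[[0,0,20,0,1],[0,0,20,0,1],[0,0,20,0,1],[0,0,5,0,1],[0,0,0,0,1],[0,0,0,0,1],[0,0,0,0,1],[0,0,10,0,1],[0,0,4,0,1],[0,0,0,0,1]]]' 10; python3 -m crank '[[[0,0,4,0,1],[0,0,0,0,1]]]';  python3 -m crank '[[[0,0,4,0,1],[0,0,0,0,1]]]'
```

```text
time: 21.83
position: [0.6431, -0.2101, 0.1081]
tool_rot: [-3.129, 0.279, 0.002]
ft_force: [0.3, 0.5, -0.0]
grip_width: 0.015
grip_force: 0.0
time: 22.0
position: [0.6434, -0.2104, 0.1045]
tool_rot: [-3.129, 0.279, 0.001]
ft_force: [-0.3, -0.3, -0.6]
grip_width: 0.004
grip_force: 0.0
time: 22.17
position: [0.6434, -0.2104, 0.1005]
tool_rot: [-3.129, 0.279, 0.001]
ft_force: [0.1, 0.3, -0.2]
grip_width: 0.009
grip_force: 0.0
```

```bash
python3 -m crank '[[[0,0,4,0,1],[0,0,0,0,1]]]';  python3 -m crank '[[[0,0,3,0,1],[0,0,0,0,1]]]';python3 -m crank '[[[0,0,3,0,1],[0,0,0,0,1]]]'
```

```text
time: 22.33
position: [0.6445, -0.2108, 0.0972]
tool_rot: [3.129, -0.279, 0.003]
ft_force: [0.1, -0.9, 1.2]
grip_width: 0.008
grip_force: 0.4
time: 22.5
position: [0.6452, -0.2109, 0.0949]
tool_rot: [3.129, -0.279, 0.005]
ft_force: [2.2, -0.6, 2.8]
grip_width: 0.003
grip_force: 1.5
time: 22.67
position: [0.6456, -0.211, 0.0943]
tool_rot: [-3.129, 0.279, -0.007]
ft_force: [0.3, 1.3, 11.8]
grip_width: 0.01
grip_force: 6.0
```

```bash
python3 -m crank '[[[0,0,-30,0,-0.2],[0,0,-40,0,-0.2],[0,0,-30,0,-0.2],[-35,0,0,-0.12,-0.2],[0,0,0,-0.12,-0.2],[0,0,0,-0.12,-0.2],[0,0,0,-0.12,-0.2],[0,0,0,-0.12,-0.2],[0,0,0,-0.12,-0.2],[0,0,0,-0.12,-0.2]]]'
python3 -m crank '[[[0,0,0,-0.12,-0.2],[0,0,0,-0.12,-0.2],[0,0,0,-0.12,-0.2],[0,0,0,-0.12,-0.2],[0,0,0,-0.12,-0.2],[0,0,0,-0.12,-0.2],[0,0,0,0,-0.2]]]'
python3 -c "
from h import *
go([.513,-.119,.16],-.178)"
```

```text
time: 23.5
position: [0.6081, -0.204, 0.1904]
tool_rot: [-2.967, -1.029, 0.003]
ft_force: [0.3, -0.4, 0.8]
grip_width: 0.582
grip_force: 0.0
time: 24.08
position: [0.6082, -0.2042, 0.1904]
tool_rot: [-2.417, -2.004, 0.002]
ft_force: [-0.8, 0.3, -0.2]
grip_width: 0.597
grip_force: 0.0
now [ 0.6082 -0.2042  0.1904] toolz [-0.002  0.001 -1.   ] tooly [ 0.983 -0.185 -0.002] j7 0.24 shift [  66.1 -109.2   30.7] turn -0.008 shift if turned first [  67.  -108.7   30.7] t 24.08 F [-0.8  0.3 -0.2] gw 0.597
```

```bash
python3 -m crank '[[[17,-27,0,-0.008,-0.2],[17,-27,0,0,-0.2],[17,-27,0,0,-0.2],[16,-27,0,0,-0.2],[0,0,0,0,-0.2],[0,0,0,0,-0.2]]]'
python3 -c "
from h import *
w=greens(.058)
h=cv2.cvtColor(w['pixels'],cv2.COLOR_RGB2HSV);m=cv2.inRange(h,(60,100,110),(90,255,255))
for v in range(150,320,10):
  u=np.where(m[v,200:380])[0]
  if len(u):a,b=atz(w,200+u.min(),v,.058),atz(w,200+u.max()+1,v,.058);print(v,200+u.min(),200+u.max(),np.round((a+b)/2,4)[:2],round(np.linalg.norm(a-b)*1000,1))
go([.513,-.119,.16],-.178)"
```

```text
time: 24.58
position: [0.5142, -0.1174, 0.191]
tool_rot: [-2.412, -2.01, -0.001]
ft_force: [0.5, -0.4, 0.1]
grip_width: 0.601
grip_force: 0.0
[ 271  106   30  171 4609] [ 516.2 -114.3] [186.5  29.9] 79.3
150 288 298 [ 0.5337 -0.066 ] 11.3
160 289 289 [ 0.5278 -0.0753] 1.0
200 273 298 [ 0.5166 -0.1166] 28.1
210 273 298 [ 0.5146 -0.1277] 28.3
220 273 298 [ 0.5125 -0.1389] 28.6
230 273 297 [ 0.5099 -0.1503] 27.8
240 272 298 [ 0.5078 -0.1619] 30.3
250 272 298 [ 0.5056 -0.1739] 30.6
260 273 297 [ 0.5033 -0.1861] 28.7
270 273 297 [ 0.5011 -0.1985] 29.0
now [ 0.5151 -0.1186  0.1913] toolz [ 0.  0. -1.] tooly [ 0.983 -0.181  0.   ] j7 0.03 shift [-0.8 -2.  31.3] turn -0.004 shift if turned first [-0.8 -2.  31.3] t 24.63 F [ 1.4 -0.6  0.3] gw 0.596
```

```bash
python3 -m crank '[[[2,1,40,0,-0.2],[0,0,40,0,-0.2],[0,0,40,0,-0.2],[0,0,40,0,-0.2],[0,0,20,0,-0.2],[0,0,9,0,-0.2],[0,0,0,0,-0.2]]]' 30
python3 -c "
from h import *
go([.516,-.116,.001],-.178)"
```

```text
time: 25.22
position: [0.5152, -0.1181, -0.0001]
tool_rot: [-2.414, -2.007, 0.007]
ft_force: [-0.7, 0.1, 0.7]
grip_width: 0.597
grip_force: 0.0
now [ 5.152e-01 -1.181e-01 -1.000e-04] toolz [-0.005 -0.001 -1.   ] tooly [ 0.983 -0.182 -0.004] j7 0.13 shift [ 2.2  0.4 -1.1] turn -0.005 shift if turned first [ 2.2  0.4 -1.1] t 25.22 F [-0.7  0.1  0.7] gw 0.597
```

```bash
python3 -m crank '[[[1,0,0,0,1],[0,0,0,0,1],[0,0,0,0,1],[0,0,0,0,1],[0,0,0,0,1],[0,0,0,0,1]]]' 30
python3 -m crank '[[[0,0,-10,0,1],[0,0,-20,0,1],[0,0,-30,0,1],[0,0,-40,0,1],[0,0,-40,0,1],[0,0,-40,0,1],[0,0,-20,0,1],[0,0,0,0,1],[0,0,0,0,1]]]'
python3 -c "
from h import *
go([.50,-.497,.19],-.178)"
```

```text
time: 25.72
position: [0.517, -0.1159, 0.0034]
tool_rot: [-2.413, -2.011, -0.002]
ft_force: [-3.5, 0.8, 6.2]
grip_width: 0.344
grip_force: 30.0
time: 26.47
position: [0.5176, -0.1162, 0.2037]
tool_rot: [2.412, 2.01, 0.005]
ft_force: [0.3, 1.5, -3.2]
grip_width: 0.345
grip_force: 30.0
now [ 0.5176 -0.1162  0.2037] toolz [ 0.004  0.    -1.   ] tooly [ 0.984 -0.18   0.003] j7 0.02 shift [-377.8   51.3   13.5] turn -0.003 shift if turned first [-377.9   50.1   13.5] t 26.47 F [ 0.3  1.5 -3.2] gw 0.345
```

```bash
python3 -c "
from h import *
go([.46,.14,.38])"
```

```text
now [ 0.5176 -0.1162  0.2037] toolz [ 0.004  0.    -1.   ] tooly [ 0.984 -0.18   0.003] j7 0.02 shift [ 241.8 -102.1 -176.4] turn 0 shift if turned first [ 241.8 -102.1 -176.4] t 26.47 F [ 0.3  1.5 -3.2] gw 0.345
```

```bash
python3 -m crank '[[[30,-13,-22,0,1],[30,-13,-22,0,1],[30,-13,-22,0,1],[30,-13,-22,0,1],[30,-13,-22,0,1],[30,-13,-22,0,1],[30,-13,-22,0,1],[30,-13,-22,0,1],[0,0,0,0,1],[0,0,0,0,1]]]'
cat > snap.py <<'E'
from h import *
import sys
w=cam('wrist');np.savez(sys.argv[1],**{k:w[k] for k in("pixels","T","fx","fy","cx","cy")})
h=cv2.cvtColor(w['pixels'],cv2.COLOR_RGB2HSV);m=cv2.inRange(h,(100,120,50),(120,255,255))
n,l,st,c=cv2.connectedComponentsWithStats(m)
for i in range(1,n):
  if st[i,4]>200:print(st[i],c[i].round())
for p in([.5787,.3173,.2575],[.577,.391,.28]):print("pred",np.round(proj(w,p)))
go([.46,.22,.38])
E
python3 snap.py a.npz
python3 -m crank '[[[38,0,0,0,1],[38,0,0,0,1],[0,0,0,0,1],[0,0,0,0,1]]]'; python3 snap.py b.npz
```

```text
time: 27.3
position: [0.4571, 0.141, 0.3772]
tool_rot: [2.408, 2.017, -0.002]
ft_force: [0.6, -1.3, -2.3]
grip_width: 0.343
grip_force: 30.0
[ 471    0   89   53 2410] [507.  26.]
[  460    86   100   209 13688] [515. 189.]
pred [388. -18.]
pred [ 388. -151.]
now [0.4573 0.1388 0.3765] toolz [-0.002 -0.002 -1.   ] tooly [ 0.984 -0.179 -0.002] j7 -0.55 shift [ 80.4 -11.8  -3.7] turn 0 shift if turned first [ 80.4 -11.8  -3.7] t 27.35 F [ 0.8  0.1 -2.2] gw 0.341
time: 27.68
position: [0.4709, 0.214, 0.3751]
tool_rot: [-2.411, -2.013, 0.009]
ft_force: [0.2, -1.4, -2.2]
grip_width: 0.342
grip_force: 30.0
[349   0  61  19 627] [372.   6.]
[ 464   20   90   79 3344] [506.  63.]
[  455   128   105   167 11562] [511. 211.]
[475 324  30  36 392] [492. 339.]
pred [380.  76.]
pred [378. -30.]
now [0.4713 0.2121 0.3758] toolz [-0.003 -0.003 -1.   ] tooly [ 0.983 -0.181 -0.003] j7 -0.65 shift [  5.7 -12.6  -4.2] turn 0 shift if turned first [  5.7 -12.6  -4.2] t 27.73 F [ 0.8 -1.5 -1.7] gw 0.346
```

```bash
python3 -m crank '[[[35,-8,0,0,1],[35,-8,0,0,1],[0,0,0,0,1],[0,0,0,0,1],[0,0,0,0,1]]]'; python3 snap.py c.npz; python3 - <<'E'
from h import *
for f in"bc":
    w=dict(np.load(f+".npz"));a=cv2.cvtColor(w["pixels"],cv2.COLOR_RGB2GRAY);u,v=proj(w,[.5787,.3173,.2575]);u,v=int(u),int(v)
    h=cv2.cvtColor(w["pixels"],cv2.COLOR_RGB2HSV)
    print(f,u,v)
    for y in range(max(0,v-70),v+50,4):
        print(y,''.join('B' if (100<h[y,x,0]<120 and h[y,x,1]>120) else ('#' if a[y,x]<38 else '+' if a[y,x]<75 else '.' if a[y,x]<140 else ' ') for x in range(u-80,u+80,2)))
E
```

```text
time: 28.15
position: [0.4689, 0.2829, 0.3775]
tool_rot: [2.415, 2.007, -0.003]
ft_force: [0.9, -0.7, -1.2]
grip_width: 0.345
grip_force: 30.0
[ 352   28   65   77 3758] [386.  66.]
[ 464   71   84   73 2877] [503. 110.]
[ 456  164  104  131 8707] [510. 228.]
[471 324  41  44 965] [491. 340.]
pred [387. 151.]
pred [386.  66.]
now [0.4691 0.2825 0.3779] toolz [ 0.    -0.001 -1.   ] tooly [ 0.983 -0.184  0.   ] j7 -0.77 shift [-63.1   2.6  -2. ] turn 0 shift if turned first [-63.1   2.6  -2. ] t 28.2 F [ 0.8 -0.3 -1.6] gw 0.341
b 380 75
5        ...........+..#++..BBBBBBBBBBBBBBBBBBBBBBB+###+++##+++###+#+++#+++...   .
9        .........++...+++++BBBBBBBBBBBBBBBB#######++#++++#####+#+++++++++++...   
13       .........+++....++#BBBBBBBBBBBB############+++++++#####+++++++##++++.. ...
17        .................BBBB.#B##################+++++++++++++#####+##+++++..++.
21        .+.........            ##################+++++++++######+++#++#+++++++++.
25          .+##+.               ###########++...++##+++++++++++++#++++++++++++++++
29                               ####++....++##++..++++++
[... 3819 characters left out ...]
++++++++++++++++++++
168 .... .++++++++++++++++++.+++..+.++++++++++++++++++++++++++++.+++....++++++++++++
172 .... .+++++++++++++++++.+++.+++++++++++++++++++++++++++++++++++...++++++++++++++
176 .... .++++++++++++++++++++++++++++++++++++++++++++++++++++.++++++.++++++++++++++
180 .... .+++++++++++++.+.++++..+.++++++++++++++++++++++++++++.+++++++++++++++++++++
184 .... .+++++++++.+++++++++++.++++++++++..++++++++++++++++++++++++++++++++++++++++
188 .... .++++++++++++++...+..++++.++++++..+.+...++++++++++++++++++++++++++++++++++B
192 .... .++++++++++++++++++....+++....++++.+..+.+++++++++++++++++++++++++++++++++++
196 .... .+++++++++++++...+.++..+++..........+...+++++++++++++++++++++++++++++++++++
```

```bash
python3 -c "
from h import *
go([.565,.275,.385])" ; python3 -m crank '[[[4,32,-3,0,1],[3,32,-3,0,1],[3,32,-3,0,1],[0,0,0,0,1],[0,0,0,0,1],[0,0,0,0,1]]]'; python3 snap.py d.npz; python3 -m crank '[[[-3,-35,5,0,1],[-3,-35,10,0,1],[-3,-35,15,0,1],[-3,-35,28,0,1],[0,0,30,0,1],[0,0,0,0,1],[0,0,0,0,1],[0,0,0,0,1]]]'; python3 snap.py e.npz
```

```text
now [0.4691 0.2825 0.3779] toolz [ 0.    -0.001 -1.   ] tooly [ 0.983 -0.184  0.   ] j7 -0.77 shift [10.2 95.7 -7.1] turn 0 shift if turned first [10.2 95.7 -7.1] t 28.2 F [ 0.8 -0.3 -1.6] gw 0.341
time: 28.7
position: [0.5646, 0.2762, 0.3871]
tool_rot: [-2.416, -2.009, 0.001]
ft_force: [-0.1, -0.1, -2.4]
grip_width: 0.341
grip_force: 30.0
[ 242   47   57   39 1499] [271.  66.]
[ 406   80   72   71 2035] [439. 117.]
[  405   159   155   136 14077] [493. 225.]
[ 463  323   49   45 1126] [482. 343.]
pred [290. 161.]
pred [274.  82.]
now [0.564  0.277  0.3876] toolz [ 0.  0. -1.] tooly [ 0.983 -0.181 -0.   ] j7 -0.64 shift [-74.8 -92.    7.6] turn 0 shift if turned first [-74.8 -92.    7.6] t 28.75 F [-0.2  0.3 -1.8] gw 0.34
time: 29.42
position: [0.4283, 0.2907, 0.3034]
tool_rot: [2.414, 2.01, 0.005]
ft_force: [-0.3, 0.1, -0.8]
grip_width: 0.347
grip_force: 30.0
[ 442    0   98  100 7561] [492.  47.]
[ 517   64   43   82 2206] [542. 111.]
[ 501  186   59  109 3194] [533. 231.]
pred [472. 160.]
pred [489.  47.]
now [0.4287 0.2909 0.3037] toolz [ 0.003  0.002 -1.   ] tooly [ 0.983 -0.182  0.003] j7 -0.83 shift [-63.9  43.8 -76.4] turn 0 shift if turned first [-63.9  43.8 -76.4] t 29.47 F [ 0.2  0.3 -1.2] gw 0.344
```

```bash
python3 - <<'E'
from h import *
def show(f,box,st=2,sv=3):
    w=dict(np.load(f+".npz"));a=cv2.cvtColor(w["pixels"],cv2.COLOR_RGB2GRAY);h=cv2.cvtColor(w["pixels"],cv2.COLOR_RGB2HSV)
    x0,y0,x1,y1=box;print(f,box)
    for y in range(y0,y1,sv):
        print(y,''.join(('B' if h[y,x,2]>150 else 'b') if (100<h[y,x,0]<120 and h[y,x,1]>120) else ('#' if a[y,x]<38 else '+' if a[y,x]<75 else '.' if a[y,x]<140 else ' ') for x in range(x0,x1,st)))
for f in"de":
    w=dict(np.load(f+".npz"));u,v=proj(w,[.578,.36,.27]);u,v=int(u),int(v)
    show(f,(max(0,u-80),max(0,v-90),min(559,u+80),min(419,v+90)))
E
```

```text
d (201, 27, 361, 207)
27 +++..++..+++++++++......................+++...                        #+#+++++##
30 +++++..+++++++++++...................+++++++...                     .###++##++#+
33 ++++++++++++++++++..............+++++###++##+....                  ++##++++#++++
36 +++++++++++++++++++.........+++++###########+..+...             ..++++++++++#+++
39 +++++++++++++++.+.+...++++++#############++++..++......      ...++++++++++++++++
42 +++++++++++++++.....++################++++++++.+++++........+++++++++++++++++#++
45 +++++++++++++++.....++###########++.++++.  +.#..+++++++++++++++++++++++++++++#+#
48 ++++++++++++++++..##########+.......     bBBBb+...++++++++++++++++++++++++++#+++
51 ++++++++++++++++..+#+++++++++.     .bBBBBBBBBb#+. #+++++++++++++++++++++#++##+++
54 +++++++++++++++++.+#+++++.    .bBBBBBBBBBBBBBBb++ ++++++++++++++++++++#+#+++++++
57 +++++++.+++++++++..#++   .bBBBBBBBBBBBBBBBBBBBb++..+++++++++++++++++++++++++++#+
60 +++++++++++++.++++.++bBBBBBBBBBBBBBBBBBBBBBBBBb#+. +++++++++++++++++++++++++++++
63 ++++++++++++++++++..#BBBBBBBBBBBBBBBBBBBBBBBBBBb++.++++++++++++++++
[... 8385 characters left out ...]
####++++++++++++++++
165 +++++++++++++##################################################+++++++++++++++++
168 ++++++++++++++###############################################+++++++++++++++++++
171 ++++++++++++++++##########################################++++++++++++++++++++++
174 +++++++++++++++++++###################################++++++++++++++++++++++++++
177 ++++++++++++++++++++++++#######################+++++++++++++++++++++++++++++++++
180 ++++++++++++++++++++++++++++++++++++++++++++++++++++++++++++++++++++++++++++++++
183 ++++++++++++++++++++++++++++++++++++++++++++++++++++++++++++++++++++++++++++++++
186 ++++++++++++++++++++++++++++++++++++++++++++++++++++++++++++++++++++++++++++++bb
```

```bash
python3 - <<'E'
from h import *
from scipy.optimize import least_squares
V={f:dict(np.load(f+".npz")) for f in"bcde"}
win={"c":(350,25,440,110),"d":(236,40,305,80),"e":(440,0,545,100)}
E={}
for f,(x0,y0,x1,y1) in win.items():
    h=cv2.cvtColor(V[f]["pixels"],cv2.COLOR_RGB2HSV)[y0:y1,x0:x1]
    m=((h[...,0]>100)&(h[...,0]<120)&(h[...,1]>120)&(h[...,2]>150)).astype(np.uint8)
    m=cv2.morphologyEx(m,cv2.MORPH_OPEN,np.ones((3,3)))
    L=[];Rr=[]
    full=None
    for r in range(m.shape[0]):
        u=np.where(m[r])[0]
        if len(u)>8:L.append((u.min()+x0-.0,r+y0+.5));Rr.append((u.max()+x0+1.,r+y0+.5))
    L,Rr=np.array(L),np.array(Rr)
    def rob(P):
        k=np.ones(len(P),bool)
        for _ in range(8):
            q=np.polyfit(P[k,1],P[k,0],1);e=abs(np.polyval(q,P[:,1])-P[:,0]);k=e<max(1.2,1.5*np.median(e))
        return P[k],q
    l,ql=rob(L);r,qr=rob(Rr);E[f]=(l,r)
    print(f,len(L),"L",len(l),l[0],l[-1],"R",len(r),r[0],r[-1])
def res(p,full=False):
    x,z,w,pit,yaw=p;d=np.array([np.sin(yaw)*np.cos(pit),np.cos(yaw)*np.cos(pit),np.sin(pit)]);lat=np.array([np.cos(yaw),-np.sin(yaw),0])
    o=[]
    for f,(l,r) in E.items():
        for P,s in((l,-1),(r,1)):
            A=np.array([x,.38,z])+lat*w/2*s;a=np.array(proj(V[f],A-.04*d));b=np.array(proj(V[f],A+.03*d));t=(b-a)/np.linalg.norm(b-a)
            o.append(((P-a)@[-t[1],t[0]])/np.sqrt(len(P))*3)
    return np.concatenate(o)
s=least_squares(res,[.577,.29,.045,.22,0.]);cov=np.linalg.inv(s.jac.T@s.jac)*s.cost*2/15
print("body x,z,w,pitch,yaw",s.x.round(4),np.sqrt(np.diag(cov)).round(4),"cost",s.cost)
x,z,w,pit,yaw=s.x
# ring bounding boxes
O={}
for f,(x0,y0,x1,y1) in {"b":(330,66,450,95),"c":(340,132,450,172),"e":(418,140,545,185)}.items():
    g=cv2.GaussianBlur(cv2.cvtColor(V[f]["pixels"],cv2.COLOR_RGB2GRAY),(3,3),0)[y0:y1,x0:x1]
    m=cv2.morphologyEx((g<40).astype(np.uint8),cv2.MORPH_OPEN,np.ones((3,3)))
    n,l,st,c=cv2.connectedComponentsWithStats(m);i=1+np.argmax(st[1:,4]);b=st[i];O[f]=np.array([b[0]+x0,b[0]+b[2]+x0,b[1]+b[3]+y0]);print(f,"L,R,bottom",O[f])
th=np.linspace(0,2*np.pi,90)
def res2(q,p=None):
    c=q[:3];t=q[3];pit=q[4];d=np.array([np.sin(yaw)*np.cos(pit),np.cos(yaw)*np.cos(pit),np.sin(pit)]);lat=np.array([np.cos(yaw),-np.sin(yaw),0]);up=np.cross(lat,d)
    o=[]
    for f in O:
        P=np.array([proj(V[f],c+d*k*t+.034*(np.cos(a)*lat+np.sin(a)*up)) for a in th for k in(0,1)])
        o+=list(np.array([P[:,0].min(),P[:,0].max(),P[:,1].max()])-O[f])
    return np.array(o+[(t-.015)*300,(pit-s.x[3])*40])
r=least_squares(res2,[.579,.317,.26,.015,pit]);print("lens",r.x.round(4),r.fun.round(1))
E
```

```text
c 63 L 46 [361.   44.5] [366.   89.5] R 60 [412.   31.5] [414.   90.5]
d 31 L 20 [244.   60.5] [247.   79.5] R 31 [290.   49.5] [297.   79.5]
e 95 L 83 [467.   12.5] [464.   94.5] R 79 [5.39e+02 5.00e-01] [529.   78.5]
body x,z,w,pitch,yaw [ 0.5769  0.2889  0.0409  0.1992 -0.0687] [0.0003 0.0005 0.0002 0.0238 0.0135] cost 4.383065865570788
b L,R,bottom [346 424  88]
c L,R,bottom [354 427 165]
e L,R,bottom [425 545 180]
lens [0.5807 0.3168 0.2635 0.0169 0.1983] [-2.7  2.1 -2.  -1.3  2.5  0.6  3.1 -3.2  1.1  0.6 -0. ]
```

```bash
python3 - <<'E'
from h import *
from scipy.optimize import least_squares
V={f:dict(np.load(f+".npz")) for f in"bce"}
t0,s0=cv2.imread("pics/top0.png"),None
V["t"]=get_image("top");V["s"]=get_image("scene")
O={"b":[347,427,88],"c":[354,428,165],"e":[426,533,179]}
yaw=-.0687;th=np.linspace(0,2*np.pi,90)
def res(q):
    c=q[:3];t,pit=q[3:];d=np.array([np.sin(yaw)*np.cos(pit),np.cos(yaw)*np.cos(pit),np.sin(pit)]);lat=np.array([np.cos(yaw),-np.sin(yaw),0]);up=np.cross(lat,d);o=[]
    for f in O:
        P=np.array([proj(V[f],c+d*k*t+.034*(np.cos(a)*lat+np.sin(a)*up)) for a in th for k in(0,1)]);o+=list(np.array([P[:,0].min(),P[:,0].max(),P[:,1].max()])-O[f])
    cl=c+0*d
    o+=list((np.array(proj(V["t"],cl+.008*d))-[178.5,175])*1.5)+list((np.array(proj(V["s"],cl))-[187.8,118.3])*1.5)
    return np.array(o+[(t-.015)*300,(pit-.205)*40])
for lock in(0,):
    r=least_squares(res,[.579,.317,.26,.015,.2]);print(r.x.round(4),r.fun.round(1))
pit=.205;d=np.array([np.sin(yaw)*np.cos(pit),np.cos(yaw)*np.cos(pit),np.sin(pit)])
L=r.x[:3];print("d",d,"focus",L-.12*d,"tube centre",L-.215*d)
go([.50,-.497,.19],-.178)
E
```

```text
[0.5836 0.3159 0.2539 0.0115 0.2005] [-1.5 -2.3 -0.3  0.4  0.1 -0.3  0.6  0.8  0.3 -1.8 -1.9  3.1  0.4 -1.
 -0.2]
d [-0.06720859  0.97675146  0.20356716] focus [0.59169664 0.19865172 0.22945827] tube centre [0.59808145 0.10586033 0.21011939]
now [0.4288 0.2911 0.3032] toolz [ 0.003  0.002 -1.   ] tooly [ 0.983 -0.181  0.002] j7 -0.83 shift [-762.3  212.8  111.9] turn -0.005 shift if turned first [-763.3  209.4  111.9] t 29.57 F [-0.6 -0.4 -2.6] gw 0.34
```

```bash
python3 -m crank '[[[-38,10.6,4,0,1],[-38,10.6,4,0,1],[-38,10.6,4,0,1],[-38,10.6,4,0,1],[-38,10.6,4,0,1],[-38,10.6,4,0,1],[-38,10.6,4,0,1],[-38,10.6,4,0,1],[-38,10.6,4,0,1],[-38,10.6,4,0,1]]]'
python3 -m crank '[[[-38,10.6,4,0,1],[-38,10.6,4,0,1],[-38,10.6,4,0,1],[-38,10.6,4,0,1],[-38,10.6,4,0,1],[-38,10.6,4,0,1],[-38,10.6,4,0,1],[-38,10.6,4,0,1],[-38,10.6,0,0,1],[-38,10.6,0,0,1]]]'
python3 -m crank '[[[0,0,0,0,1],[0,0,0,0,1]]]'
cat > asc.py <<'E'
from h import *
import sys
def asc(w,box,su,sv):
    a=cv2.cvtColor(w["pixels"],cv2.COLOR_RGB2GRAY);h=cv2.cvtColor(w["pixels"],cv2.COLOR_RGB2HSV);x0,y0,x1,y1=box
    for y in range(y0,y1,sv):
        print(y,''.join('G' if 60<h[y,x,0]<90 and h[y,x,1]>100 else 'R' if (h[y,x,0]<9 or h[y,x,0]>171) and h[y,x,1]>130 else '#' if a[y,x]<38 else '+' if a[y,x]<75 else '.' if a[y,x]<140 else ' ' for x in range(x0,x1,su)))
E
python3 - <<'E'
from asc import *
w=cam("wrist");go([.50,-.497,.10],-.178);asc(w,(190,40,400,250),4,8)
t=get_image("top")
for p in [(.577,-.45,.067),(.419,-.441,.038),(.584,-.341,.067),(.428,-.327,.038)]:print(np.round(proj(w,p)))
E
```

```text
time: 30.4
position: [0.4638, -0.1047, 0.2625]
tool_rot: [2.413, 2.009, 0.004]
ft_force: [2.0, 0.4, -4.0]
grip_width: 0.342
grip_force: 30.0
time: 31.23
position: [0.4998, -0.497, 0.2291]
tool_rot: [2.411, 2.013, -0.001]
ft_force: [1.2, -0.3, -1.0]
grip_width: 0.341
grip_force: 30.0
time: 31.4
position: [0.4968, -0.4988, 0.2282]
tool_rot: [-2.418, -2.005, 0.007]
ft_force: [0.8, 0.6, -1.5]
grip_width: 0.34
grip_force: 30.0
now [ 0.4984 -0.4963  0.2288] toolz [-0.001 -0.001 -1.   ] tooly [ 0.983 -0.182 -0.001] j7 0.81 shift [ -0.2   1.8 128.8] turn -0.005 shift if turned first [ -0.2   1.8 128.8] t 31.45 F [ 1.2  1.  -1.3] gw 0.339
40 .....................RRRRRRRRRRRRRRRRRRR+++...++++++.
48 ..RRRRRRRRRRRRRRRRRRRRRRRRRRRRRRRRRRRRRR+++++++.++++.
56 ...RRRRRRRRRRRRRRRRRRRRRRRRRRRRRRRRRRRRR+++++..++    
64 ...RRRRRRRRRRRRRRRRRRRRRRRRRRRRRRRRRRRRR++++++       
72 ....RRRRRRRRRRRRRRRRRRRRRRRRRRRRRRRRRRRR+++          
80 ....RRRRRRRRRRRRRR   RRRRRRRRRRRRRRRRRRR++++         
88 ....RRRRRRRRRRRGGGGGGGGGGGGGGGGGGRRRRRRRR+++#        
96 .....RRRRRRRRRRGGGGGGGGGGGGGGGGGGRRRRRRRR+++++       
104 ..
[... 443 characters left out ...]
...+++++++++++
168 ...............+GGGGGGGGGGGGGGGG+.........+++++++++++
176 ...............+GGGGGGGGGGGGGGGG+.........++++++++...
184 ................GGGGGGGGGGGGGGGG+.........++++++..+++
192 ................GGGGGGGGGGGGGGGG..........++...+.++++
200 ................GGGGGGGGGGGGGGGG...............+.++++
208 ................GGGGGGGGGGGGGGGG...............+..+++
216 ................GGGGGGGGGGGGGGGG..............+++....
224 ................GGGGGGGGGGGGGGGG..............+++++++
232 ................GGGGGGGGGGGGGGGG..............+++++++
240 ................GGGGGGGGGGGGGGGG.....................
248 ................GGGGGGGGGGGGGGGG.....................
[347. 139.]
[213. 155.]
[341.  28.]
[194.  51.]
```

```bash
python3 - <<'E'
from h import *
w=cam("wrist");s=ctrl.get_state();p=s["position"]
a=atz(w,285,142.5,.067);print("wall",a, (a-p)[:2]@[.182,.983])
h=cv2.cvtColor(w['pixels'],cv2.COLOR_RGB2HSV);m=(h[...,0]>60)&(h[...,0]<90)&(h[...,1]>100)
for u in(265,285,305):
    v=np.where(m[40:200,u])[0].min()+40;e=atz(w,u,v,p[2]+.058);print("sawn",u,v,(e-p)[:2]@[.182,.983],(e-p)[:2]@[.983,-.182])
for v in(100,150,200,250):
    u=np.where(m[v])[0];l,r=atz(w,u.min(),v,p[2]+.058),atz(w,u.max()+1,v,p[2]+.058);print(v,u.min(),u.max(),np.linalg.norm(l-r),((l+r)/2-p)[:2]@[.983,-.182])
E
```

```text
wall [ 0.51156354 -0.43637386  0.067     ] 0.05852544028339885
sawn 265 84 0.09378095121279527 -0.007981442125457842
sawn 285 84 0.09379396585051797 -5.79719060523251e-05
sawn 305 84 0.09380698148613369 0.00786610584281119
100 250 319 0.028137063403096883 -4.2444985672937105e-05
150 251 318 0.028608265797500032 5.92208049945823e-06
200 252 316 0.028684225993608616 -0.0001615906533204541
250 254 314 0.028304066187840905 -0.0001144405151697314
```

```bash
python3 -m crank '[[[0,0,40,0,1],[0,0,40,0,1],[0,0,40,0,1],[0,0,40,0,1],[0,0,20,0,1],[0,0,0,0,1],[0,0,0,0,1]]]' 20; python3 -m crank '[[[0,0,5,0,1],[0,0,5,0,1],[0,0,0,0,1]]]'; python3 -m crank '[[[0,0,4,0,1],[0,0,4,0,1],[0,0,0,0,1]]]';cat > tilt.py <<'E'
from h import *
from scipy.optimize import brentq
w=cam("wrist");s=ctrl.get_state();p=s["position"];h=cv2.cvtColor(w['pixels'],cv2.COLOR_RGB2HSV);m=(h[...,0]>60)&(h[...,0]<90)&(h[...,1]>100)
M=R.from_rotvec(s["tool_rot"]).as_matrix();ax=M[:,0]*[1,1,0];ax/=np.linalg.norm(ax)
vs=[]
for u in range(270,300,5):
    v=np.where(m[20:200,u])[0];vs.append(v.min()+20)
v=np.median(vs)
def pr(t): # top edge of sawn face
    return proj(w,p+[0,0,.043]+ax*(.095*np.cos(t)-.015*np.sin(t))+np.array([0,0,1])*(.095*np.sin(t)+.015*np.cos(t)))
r0=np.where(m[int(v)+6])[0]
print("v",v,"u-width near end",r0.min(),r0.max(),"pred flat v",pr(0)[1],"tilt",brentq(lambda t:pr(t)[1]-v,-.5,.8))
go(p)
E
python3 tilt.py
```

```text
time: 32.13
position: [0.5003, -0.4927, 0.0495]
tool_rot: [-2.41, -2.015, -0.002]
ft_force: [0.1, 0.0, -2.2]
grip_width: 0.341
grip_force: 20.0
time: 32.38
position: [0.4998, -0.4951, 0.0405]
tool_rot: [2.411, 2.011, 0.001]
ft_force: [0.7, -0.6, -0.9]
grip_width: 0.341
grip_force: 20.0
time: 32.63
position: [0.4993, -0.4965, 0.0319]
tool_rot: [2.411, 2.008, -0.001]
ft_force: [1.6, -3.1, 1.3]
grip_width: 0.34
grip_force: 20.0Traceback (most recent call last):
  File "tilt.py", line 12, in <module>
    print("v",v,"u-width near end",r0.min(),r0.max(),"pred flat v",pr(0)[1],"tilt",brentq(lambda t:pr(t)[1]-v,-.5,.8))
                                                                                   ~~~~~~^^^^^^^^^^^^^^^^^^^^^^^^^^^^
    r = _zeros._brentq(f, a, b, xtol, rtol, maxiter, args, full_output, disp)
ValueError: f(a) and f(b) must have different signs
```

```bash
python3 - <<'E'
s=open('tilt.py').read()
s=s.replace("v=np.where(m[20:200,u])[0];vs.append(v.min()+20)","v=np.where(~m[:200,u])[0];vs.append(v.max()+1)")
s=s.replace('print("v",v','print([(t,round(pr(t)[1],1)) for t in(0,.1,.2,.3)]);print("v",v').replace('-.5,.8)','-.3,.6)')
open('tilt.py','w').write(s)
E
python3 tilt.py
```

```text
[(0, np.float64(83.7)), (0.1, np.float64(86.4)), (0.2, np.float64(92.5)), (0.3, np.float64(102.7))]Traceback (most recent call last):
  File "tilt.py", line 12, in <module>
    print([(t,round(pr(t)[1],1)) for t in(0,.1,.2,.3)]);print("v",v,"u-width near end",r0.min(),r0.max(),"pred flat v",pr(0)[1],"tilt",brentq(lambda t:pr(t)[1]-v,-.3,.6))
                                                                                                                                       ~~~~~~^^^^^^^^^^^^^^^^^^^^^^^^^^^^
    r = _zeros._brentq(f, a, b, xtol, rtol, maxiter, args, full_output, disp)
ValueError: f(a) and f(b) must have different signs
```

```bash
cat > tilt.py <<'E'
from h import *
from scipy.optimize import minimize_scalar
w=cam("wrist");s=ctrl.get_state();p=s["position"];h=cv2.cvtColor(w['pixels'],cv2.COLOR_RGB2HSV);m=(h[...,0]>60)&(h[...,0]<90)&(h[...,1]>100)
M=R.from_rotvec(s["tool_rot"]).as_matrix();ax=M[:,0]*[1,1,0];ax/=np.linalg.norm(ax);lat=M[:,1]*[1,1,0];Z=np.array([0,0,1.])
rows=np.arange(115,240,4);obs=[]
for v in rows:
    l=285-np.argmin(m[v,:286][::-1])+1;r=285+np.argmin(m[v,285:]);obs.append(r-l)
obs=np.array(obs)
def pred(t):
    X=np.linspace(.03,.095,40);a,b=[np.array([proj(w,p+.043*Z+ax*(x*np.cos(t)-.015*np.sin(t))+Z*(x*np.sin(t)+.015*np.cos(t))+k*.015*lat) for x in X]) for k in(-1,1)]
    o=np.argsort(a[:,1]);return np.interp(rows,a[o,1],(b-a)[o,0])*.95
r=minimize_scalar(lambda t:np.abs(pred(t)-obs).sum(),bounds=(-.2,.6),method="bounded")
print("tilt",r.x,"res",r.fun/len(rows),obs[::5],pred(r.x)[::5].round(1));go(p)
E
python3 tilt.py
```

```text
tilt 0.13499778475140867 res 0.5903534592074196 [76 74 73 71 69 67 65] [76.4 74.4 72.4 70.4 68.4 66.4 64.4]
now [ 0.4991 -0.496   0.0319] toolz [ 0.001 -0.002 -1.   ] tooly [ 0.984 -0.181  0.001] j7 0.88 shift [0. 0. 0.] turn 0 shift if turned first [0. 0. 0.] t 32.78 F [ 0.6 -2.3  3.4] gw 0.343
```

```bash
python3 -m crank '[[[0,0,4,0,1],[0,0,0,0,1]]]'; python3 tilt.py;  python3 -m crank '[[[0,0,-20,0,1],[0,0,-40,0,1],[0,0,0,0,1],[0,0,0,0,1]]]' 40; python3 tilt.py;python3 tilt.py
```

```text
time: 32.95
position: [0.4986, -0.4954, 0.0269]
tool_rot: [2.413, 2.011, -0.001]
ft_force: [0.6, -3.5, 2.3]
grip_width: 0.344
grip_force: 20.0
tilt 0.21334718184249188 res 0.4781315678728104 [81 78 76 74 72 69 67] [81.  78.5 76.  73.5 71.1 68.6 66.1]
now [ 0.4986 -0.4953  0.027 ] toolz [-0.    -0.001 -1.   ] tooly [ 0.984 -0.18  -0.   ] j7 0.88 shift [0. 0. 0.] turn 0 shift if turned first [0. 0. 0.] t 33.0 F [-0.2 -4.   1.7] gw 0.343
time: 33.33
position: [0.4997, -0.4945, 0.0885]
tool_rot: [2.411, 2.012, 0.002]
ft_force: [-0.2, 0.2, -2.0]
grip_width: 0.341
grip_force: 40.0
tilt 0.2636027555920329 res 0.6391418128146173 [84 78 76 74 72 69 65] [82.6 79.8 77.  74.2 71.5 68.7 65.9]
now [ 0.499  -0.4934  0.0866] toolz [-0.     0.002 -1.   ] tooly [ 0.984 -0.179 -0.001] j7 0.86 shift [0. 0. 0.] turn 0 shift if turned first [0. 0. 0.] t 33.38 F [-0.1  1.2 -3. ] gw 0.342
tilt 0.2447824792361408 res 0.714541091782424 [81 78 75 74 72 69 66] [81.9 79.2 76.6 73.9 71.2 68.6 65.9]
now [ 0.4985 -0.4929  0.0854] toolz [-0.002  0.003 -1.   ] tooly [ 0.984 -0.179 -0.002] j7 0.86 shift [0. 0. 0.] turn 0 shift if turned first [0. 0. 0.] t 33.43 F [-0.1  0.1 -3. ] gw 0.342
```

```bash
python3 -m crank '[[[0,0,-35,0,1],[0,0,-35,0,1],[0,0,-35,0,1],[0,0,-30,0,1]]]'; python3 -c "
from h import *
go([.5959,.1064,.21],.0687)"
```

```text
time: 33.77
position: [0.4985, -0.4935, 0.2219]
tool_rot: [-2.41, -2.01, -0.0]
ft_force: [0.7, -0.8, -2.0]
grip_width: 0.337
grip_force: 40.0
now [ 0.4985 -0.4935  0.2219] toolz [-0.002  0.003 -1.   ] tooly [ 0.984 -0.18  -0.003] j7 0.81 shift [607.6 -11.9  13.3] turn -0.249 shift if turned first [591.8 138.4  13.3] t 33.77 F [ 0.7 -0.8 -2. ] gw 0.337
```

```bash
python3 -m crank '[[[38,-0.8,0,0,1],[38,-0.8,0,0,1],[38,-0.8,0,0,1],[38,-0.8,0,0,1],[38,-0.8,0,0,1],[38,-0.8,0,0,1],[38,-0.8,0,0,1],[38,-0.8,0,0,1],[38,-0.8,0,0,1],[38,-0.8,0,0,1]]]'
python3 -m crank '[[[38,-0.8,0,0,1],[38,-0.8,0,0,1],[38,-0.8,0,0,1],[25,0,0,-0.08,1],[0,0,0,-0.085,1],[0,0,0,-0.084,1],[0,0,0,0,1],[0,0,0,0,1],[0,0,0,0,1]]]'; python3 -c "
from h import *
go([.5959,.1064,.170],.0687)"
```

```text
time: 34.6
position: [0.558, -0.1166, 0.2202]
tool_rot: [-2.41, -2.011, 0.004]
ft_force: [1.1, 1.0, -2.5]
grip_width: 0.343
grip_force: 40.0
time: 35.35
position: [0.5813, 0.0173, 0.2212]
tool_rot: [-2.147, -2.292, 0.002]
ft_force: [0.2, -0.8, -1.5]
grip_width: 0.34
grip_force: 40.0
now [0.5813 0.0173 0.2212] toolz [-0.002 -0.    -1.   ] tooly [ 0.998  0.065 -0.002] j7 0.09 shift [87.9 20.5 51.1] turn -0.003 shift if turned first [87.9 20.8 51.1] t 35.35 F [ 0.2 -0.8 -1.5] gw 0.34
```

```bash
python3 -m crank '[[[24,5,14,-0.003,1],[24,5,14,0,1],[20,5,12,0,1],[12,3.5,7,0,1],[8,2,4,0,1],[0,0,0,0,1],[0,0,0,0,1],[0,0,0,0,1]]]' 50; python3 - <<'E'
from asc import *
go([.5959,.1064,.170],.0687)
t=get_image("top");s=get_image("scene")
d=np.array([-.067,.977,.202]);d/=np.linalg.norm(d);L=np.array([.5815,.3165,.2565]);F=L-.12*d
for c,n in((t,"top"),(s,"scene")):
    print(n,"lens",proj(c,L),"focus",proj(c,F),"F+top",proj(c,F+np.array([0,0,.015])),"cap",proj(c,L-.31*d))
    u,v=map(int,proj(c,F));asc(c,(u-50,v-25,u+50,v+25),1,2)
E
```

```text
time: 36.02
position: [0.5969, 0.1047, 0.1721]
tool_rot: [2.143, 2.295, 0.001]
ft_force: [0.1, -1.0, -1.9]
grip_width: 0.344
grip_force: 50.0
now [0.5969 0.1047 0.1721] toolz [ 0.001 -0.001 -1.   ] tooly [0.998 0.068 0.001] j7 -0.02 shift [ 1.8 -0.9  2.1] turn -0.0 shift if turned first [ 1.8 -0.9  2.1] t 36.02 F [ 0.1 -1.  -1.9] gw 0.344
top lens (np.float64(179.49637431543397), np.float64(174.11090288587602)) focus (np.float64(218.63477740734848), np.float64(172.85219076334414)) F+top (np.float64(217.73408444208445), np.float64(171.75523162294496)) cap (np.float64(277.8821957326559), np.float64(170.94676188062638))
147 ++++++++++++++++++++++...+....++++++.....+++......................................+++++..+++++++++++
149 ++++++++++++++++++++++++++++++++++++....+..+.......+..............................+++++..+++++++++++
151 ++++++++++++++++++++++++++++++++++++++...+++.......+..............................++++++++++++++++++
153 +++++++++++++++++++++++++++++++++++++...++.+ ..... ................................+++++++++++++++++
155 ++++++++++++++++++++++++++++++++++++..++++++.......
[... 4359 characters left out ...]
++++++++++++++.........+++++++++++++++++++++++++++++++....++++.+++++++
149 ...........++++++++++++++++++++++++++++++++++........++++++++++++++++++++++++++++++.............++++
151 ...........++++++..++++++++++++++++++++++++++++++..++++++++++++#++++#+#+++++++++++++................
153 .........++++++......+++++++++++++++++++++++++++++++++++++++++++++###########+++#++++...............
155 .......++++++..............+++++++++..+++++++++++++++++.........++++++##++#++++++##+++..............
157 .....++++++.....................+.........+++++++++++.................++++++++++++++++.+............
159 ...................................+.......++++++++++.......................++++++++++.+++++........
```

```bash
python3 -m crank '[[[1,-0.5,1,0,1],[0,0,0,0,1],[0,0,0,0,1],[0,0,0,0,1]]]'; python3 tilt.py; python3 - <<'E'
from h import *
P=[];Z=[]
for _ in range(8):
    get_image("wrist");s=ctrl.get_state();P.append(s["position"]);Z.append(s["tool_rot"]*np.sign(s["tool_rot"][0]))
print(np.mean(P,0),np.std(P,0),np.mean(Z,0));go([.5959,.1064,.170],.0687)
E
```

```text
time: 36.45
position: [0.5958, 0.1077, 0.1703]
tool_rot: [2.141, 2.299, 0.0]
ft_force: [-0.4, 0.8, -2.7]
grip_width: 0.339
grip_force: 50.0
tilt 0.22459911844037866 res 0.4485311998318915 [81 79 77 73 71 69 66] [81.6 79.  76.4 73.9 71.3 68.8 66.2]
now [0.5958 0.1077 0.1703] toolz [ 0.  0. -1.] tooly [0.997 0.071 0.   ] j7 -0.03 shift [0. 0. 0.] turn 0 shift if turned first [0. 0. 0.] t 36.5 F [-0.6  0.5 -2. ] gw 0.339
[0.59577082 0.10779748 0.17021297] [1.44486878e-05 2.19752189e-05 2.88035604e-05] [2.14113304e+00 2.29890181e+00 1.10830968e-04]
now [0.5958 0.1078 0.1702] toolz [ 0.  0. -1.] tooly [0.997 0.071 0.   ] j7 -0.03 shift [-1.4  0.   0.2] turn 0.002 shift if turned first [-1.4  0.   0.2] t 36.9 F [ 0.1  0.  -1.8] gw 0.34
```

```bash
python3 - <<'E'
from h import *
from scipy.optimize import least_squares
V={f:dict(np.load(f+".npz")) for f in"cde"}
E={}
for f,(x0,y0,x1,y1) in {"c":(350,30,440,90),"d":(236,56,305,80),"e":(440,14,545,78)}.items():
    g=cv2.GaussianBlur(V[f]["pixels"],(3,3),0);h=cv2.cvtColor(g,cv2.COLOR_RGB2HSV)[y0:y1,x0:x1]
    m=(h[...,0]>100)&(h[...,0]<120)&(h[...,1]>110)&(h[...,2]>140);L=[];Q=[]
    for r in range(m.shape[0]):
        u=np.where(m[r])[0]
        if len(u)>8:L.append((u.min()+x0-.5,r+y0));Q.append((u.max()+x0+.5,r+y0))
    E[f]=(np.array(L),np.array(Q));print(f,[np.polyfit(P[:,1],P[:,0],1).round(3).tolist() for P in E[f]])
def res(p,fs):
    x,z,w,pit,yaw=p;d=np.array([np.sin(yaw)*np.cos(pit),np.cos(yaw)*np.cos(pit),np.sin(pit)]);lat=np.array([np.cos(yaw),-np.sin(yaw),0]);o=[]
    for f in fs:
        for P,s in zip(E[f],(-1,1)):
            A=np.array([x,.38,z])+lat*w/2*s;a=np.array(proj(V[f],A-.04*d));b=np.array(proj(V[f],A+.03*d));t=(b-a)/np.linalg.norm(b-a);o.append((P-a)@[-t[1],t[0]])
    return np.concatenate(o)
for fs in("cde","ce","de","cd","e"):
    s=least_squares(res,[.577,.289,.041,.2,-.06],args=(fs,),loss="soft_l1",f_scale=.5);print(fs,s.x.round(4),s.cost.round(1))
E
```

```text
c [[-0.296, 384.114], [0.042, 411.094]]
d [[-0.086, 250.907], [0.213, 279.941]]
e [[-0.031, 465.231], [-0.129, 539.479]]
cde [ 0.5761  0.2894  0.0413  0.1646 -0.0386] 164.2
ce [ 0.5761  0.2895  0.0412  0.1619 -0.0373] 145.1
de [ 0.5763  0.2891  0.0413  0.1797 -0.0476] 23.9
cd [ 0.5757  0.2904  0.0412  0.1048 -0.0196] 158.6
e [ 0.7474  0.0255  0.0939  0.2181 -0.0743] 4.7
```

The vanishing point of the body's edges, found independently, gives a camera pitch of about 0.21 and a heading of 94.1°. That matches the tube's tilt of about 0.215 and heading of 94°. One small trim, then hand in.

```bash
python3 -m crank '[[[-1.2,0,1.5,0,1],[0,0,0,0,1],[0,0,0,0,1],[0,0,0,0,1],[0,0,0,0,1],[0,0,0,0,1]]]' && python3 -c "
from bench import job
print(job.close_job())"
```

```text
time: 37.4
position: [0.5959, 0.1066, 0.1687]
tool_rot: [2.141, 2.299, 0.0]
ft_force: [-0.2, 0.6, -0.8]
grip_width: 0.341
grip_force: 50.0
the job is handed in; nothing more can be done
None
```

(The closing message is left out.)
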